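# Lock the light box lamp and hold its cover over the screw holes

### The arm

A 6-joint arm with a two-finger parallel gripper is mounted at the origin on the work surface. World frame = base frame: x ahead of the robot, y to its left, z up, the work surface at z = 0. Lengths are in m, angles in rad, forces in N, time in s.
With the tool pointing down it reaches from about 0.275 to 0.975 m from the base axis. Payload 8.4 kg.
Tool frame: the origin (TCP) lies at the very end of the fingers, on their centre line; the grasp point (between the pads) lies env.pinch_z behind it (env.pinch_z is the distance from the TCP to the grasp point, in m); z points along the fingers, y is the direction in which the jaws open and shut (so a half turn about z gives the same grasp; the last joint's range is limited). The gripper opens to 92 mm and grips with 3 to 60 N. Pads are 20 mm wide; open, the fingers measure 128 mm over their backs; the gripper's body (75 mm by 189 mm) begins 69 mm behind the grasp point.
Start: joints at [-1.208, 0.353, 1.633, -0, 1.155, -0.002], TCP at [0.223, -0.584, 0.193] pointing down, gripper open.
Joint ranges: [-2.63, 2.63], [-0.92, 2.1], [0.06, 2.66], [-1.3, 4.44], [0, 2.69], [-3.02, 3.02]. Speed limits (rad/s): [2.22, 2.22, 2.79, 3.14, 3.14, 3.14].

### API

Orientations are given as a unit quaternion [x, y, z, w].
In Python, from workcell import env, optics gives the robot as it stands.
- The arm moves only by the shell command python3 -m pendant 'ROWS'. ROWS is JSON, a list of rows, each a list of 3 entries, a list of its own where there are three numbers: the opening, from 0 (shut) to 1 (fully open), then the shift along the tool's x, y, z as a fraction of full scale, then the turn, a rotation vector about the tool's x, y, z as a fraction of full scale. In form: [[fingers, [dx, dy, dz], [ax, ay, az]], ...]. A call has 1 to 12 rows; each row is the pose to reach, as a shift and turn from the pose measured when the call began, along the tool's axes at that moment, turning the shorter way round; what a row does not reach only later rows make up. Full scale, the value 1, is 0.15 m for a shift and 2 pi rad for a turn. A row lasts 1/12 s, in which the tool goes at most 41.7 mm and 7.16 degrees, less where a joint would pass 70% of its speed; a pose out of reach is approached as far as the arm can. A call with a number of a shift or a turn outside -1 to 1 is refused whole. A call with a gripper value outside its range is refused whole. The fingers move at their own pace and stop on an object; the grip force is fixed at half the most. Time passes only in rows, so rows that repeat a pose let the fingers close. It gives the time, the measured TCP pose, the force and the opening at its end, in the units of the state.
- env.observe(): the state, without advancing time (a new reading comes with each control period).
- optics.snapshot(name): name is "scene" or "top" or "wrist"; returns the picture (400x640x3 uint8, red, green, blue); there is no depth.
- optics.camera_params(name): a dict with "intrinsics" (3x3 intrinsics, pixels), "R" (3x3) and "t" (3): a world point X has camera coordinates R X + t; the wrist camera has in their place "T_tool_cam" (4x4, takes a point from camera to tool coordinates, whose origin is the TCP and whose axes are the flange's). Camera axes: x right, y down, z forward; pixel columns grow to the right and rows downward; lengths in m; the calibration is good to about 2 mm. A picture is of the moment at which its call begins: read the wrist's pose just before it. camera_params takes no time and is no camera call.
- env.close_job(): hands the job in, once; it reports no verdict.
Trained networks look in the newest picture that a camera, given by its name, has taken for a name from the list of things; names that differ only in an ending like _2 or _b are one class to them, and where a whole thing is asked for, a point or a joint stands for the part that bears it (a point fixed in the world has none). Each returns a list of dicts, best first, with "conf" (0 to 1); they miss things now and then, are a little off and sometimes report something else, mostly with a low value. They report only what shows in the picture. A call takes as long as a camera call.
- optics.trace(camera, query): "region" (400x640 bool, what is visible of it) and "box" ([left, top, right, bottom] in pixels, round what is visible of it).
The state is a dict: "clock": time; "joints": joint angles; "qvel": joint speeds; "effort": joint torques, N m; "ee_pos": TCP position; "orientation": TCP orientation; "force": force on the tool from outside, world axes, zero at the start; "ft_torque": the same for the moment, N m; "grip_width": opening from 0.0 (shut) to 1.0 (fully open).
Only numpy, scipy, OpenCV 4.12 (cv2) and the standard library are available. Lean on these libraries where they do the work, as an engineer would, in place of code of your own. Each camera call takes 0.05 s, during which the arm holds its last target.

### The job

Close up the tracing light box: push the lamp straight down into its socket until it is fully home, and only then turn it clockwise (seen from above) to its stop so that it locks. Then pick up the aluminium cover plate by its handle and finish holding it level and still, hovering about 2 cm above the top of the box without touching it, each of its three screw holes straight above the matching threaded hole, so that a colleague can put in the screws: do not lower it or let go. Leave the tin, spool, screwdriver and screw dish where they are.

Things in the scene. Friction and masses are not known exactly. Their poses are not given: they have to be found in the camera images.
- lightbox: Tracing light box, fixed to the table, grey painted, 220 mm (its x) by 240 mm (its y) by 70 mm high, with a square opening 140 by 140 mm in the middle of its 6 mm thick top; the lamp stands in the centre of the opening. Origin: centre of its underside, on the table; z up. The box may be turned and may stand on either side of the table.
- thread0 (a point): Threaded hole (small dark bore in a brass insert) in the light box's top face, at its x = -82, y = +78 mm, z = 70 mm (point at the top face).
- thread1 (a point): Threaded hole in the light box's top face, at its x = -82, y = -78 mm, z = 70 mm.
- thread2 (a point): Threaded hole in the light box's top face, at its x = +82, y = 0 mm, z = 70 mm: the single one, midway along its side.
- lamp_grip (a point): On the lamp's vertical axis (centre of the box), 10 mm below the top of its white finger grip: a fin 46 mm long (x of this frame), 12 mm thick (y), 32 mm high, on a round white lamp body 56 mm across whose top is 21 mm below this point. With the lamp home the fin's top is 67 mm above the table (3 mm below the box's top). Frame z up, turns with the lamp; locked, the fin lies along the box's y.
- lamp_push (a joint): How far the lamp is pushed down into its socket: 0 = fully raised, 0.016 m = fully home at a hard stop. It starts at 0 to 0.005. A stiff sliding fit: it moves at about 3 to 5 N and stays where it is left.
- lamp_turn (a joint): Turn of the lamp, clockwise seen from above: 0 = unlocked, 1.2 rad = locked, at a hard stop. It starts at 0 to 0.2. Turns about the lamp's vertical axis against about 0.06 N m of friction and stays where it is left.
- cover_grip (a point): Middle of the handle bar of the loose bare aluminium cover plate, above its centre, 30 mm above its underside. Plate 188 (x) by 190 (y) by 4 mm, 0.2 to 0.42 kg, flat on the table. Handle: black bar along the plate's y, 84 mm long, 12 wide, 12 high (24 to 36 mm above the underside), on end posts 60 mm apart. Frame: the plate's axes, z up; holes 0 and 1 towards -x, hole 2 towards +x.
- hole0 (a point): Screw hole through the cover plate, 12 mm across, at the plate's x = -82, y = +78 mm; the point lies at the underside. It belongs over thread0.
- hole1 (a point): Screw hole through the cover plate, 12 mm across, at the plate's x = -82, y = -78 mm, at the underside. It belongs over thread1.
- hole2 (a point): Screw hole through the cover plate, 12 mm across, at the plate's x = +82, y = 0 mm, at the underside: the single one. It belongs over thread2.
- tin: Bystander: closed red tin, 104 by 154 by 50 mm, loose, beyond the work. Origin: centre of its underside.
- spool: Bystander: wooden thread spool, 40 mm across, 54 mm high, loose, standing on the left. Origin: centre of its underside.
- driver: Bystander: screwdriver 170 mm long, lying on the right. Origin: under its middle.
- dish: Bystander: small white dish with three screws, 80 mm across, 22 mm high. Origin: centre of its underside.

How it is judged:
By the outcome, as a careful person would: the job done as asked, in the order asked, and still so for the second after the job is handed in, while the arm keeps its last pose, push and grip.
It also fails if it takes over 54 s, if anything falls off the work surface, if the arm or the gripper's body presses on something with over 40 N, if the wrist force passes 120 N, or if a joint passes its speed limit or range.

## Working session

There is one attempt and no reset: what is moved stays moved. The work goes in short steps, Python scripts to look and compute and a shell command to move; the robot and the scene stay as the last step left them, time stands still between calls to the robot, and variables do not carry over. Pictures are saved under pics/ and viewed, and the job is handed in when it is done.

```bash
ls; mkdir -p pics
python3 - <<'E'
from workcell import env, optics
import cv2
print(env.observe(), env.pinch_z)
for n in ["scene","top","wrist"]:
    im=optics.snapshot(n); cv2.imwrite(f"pics/{n}0.png",im[:,:,::-1])
    print(n,optics.camera_params(n))
E
```

```text
pics
{'clock': 0.0, 'joints': array([-1.20841881e+00,  3.53647831e-01,  1.63414155e+00, -4.23641170e-05,
        1.15522198e+00, -2.41424532e-03]), 'qvel': array([ 0.00031124, -0.0003356 ,  0.00049911, -0.00018346, -0.00047232,
        0.00016903]), 'effort': array([-9.01188232e-04, -5.93835211e+01, -3.34215581e+01,  6.97383494e-02,
        2.32132513e-02, -1.40998809e-04]), 'ee_pos': array([ 0.22275741, -0.58337523,  0.19246075]), 'orientation': array([ 9.83410135e-01,  1.81394607e-01, -1.46043286e-04, -6.94431221e-04]), 'force': array([-0.39763836, -0.20810535, -0.5761204 ]), 'ft_torque': array([-0.01720983, -0.05873946, -0.00239397]), 'grip_width': 1.0009610613030306} 0.0187
scene {'intrinsics': array([[449.19852438,   0.        , 319.39845853],
       [  0.        , 449.19852438, 194.09145611],
       [  0.        ,   0.        ,   1.        ]]), 'R': array([[ 0.71220381,  0.70176678,  0.01700371],
       [ 0.44866547, -0.43644178, -0.77988324],
       [-0.53987502,  0.56306479, -0.62569402]]), 't': array([-0.41273357, -0.20544751,  1.56539724])}
top {'intrinsics': array([[504.64
[... 176 characters left out ...]
73,  0.00966386],
       [-0.98947856, -0.00938175, -0.14437508],
       [ 0.1444543 , -0.00839697, -0.98947584]]), 't': array([-0.01555457,  0.58148038,  1.34449972])}
wrist {'intrinsics': array([[329.54116763,   0.        , 319.54445572],
       [  0.        , 329.54116763, 199.93111709],
       [  0.        ,   0.        ,   1.        ]]), 'T_tool_cam': array([[ 6.16357382e-04, -9.70446193e-01, -2.41316819e-01,
         6.76172789e-02],
       [ 9.99999495e-01,  4.06667466e-04,  9.18743160e-04,
         4.18962896e-04],
       [-7.93455102e-04, -2.41317263e-01,  9.70445954e-01,
        -1.90853081e-01],
       [ 0.00000000e+00,  0.00000000e+00,  0.00000000e+00,
         1.00000000e+00]])}
```

View pics/scene0.png

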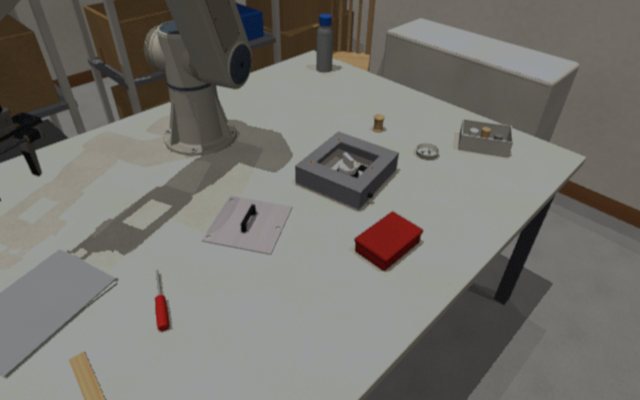

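View pics/top0.png

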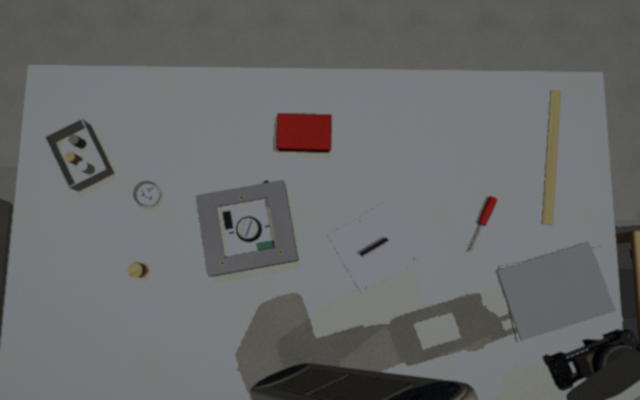

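View pics/wrist0.png

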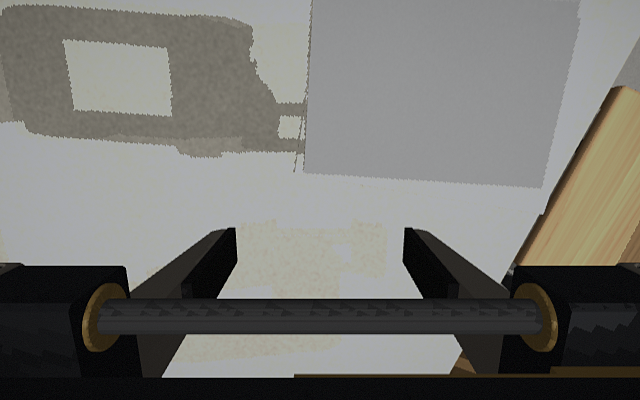

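Run:
```python
import cv2
im=cv2.imread("pics/top0.png")
cv2.imwrite("pics/c1.png",cv2.resize(im[170:290,180:310],None,fx=5,fy=5,interpolation=cv2.INTER_CUBIC))
c=im[190:305,310:430].astype(float)
c=((c-120)*2).clip(0,255).astype('uint8')
cv2.imwrite("pics/c2.png",cv2.resize(c,None,fx=5,fy=5,interpolation=cv2.INTER_CUBIC))
```

```text
(no output)
```

View pics/c1.png

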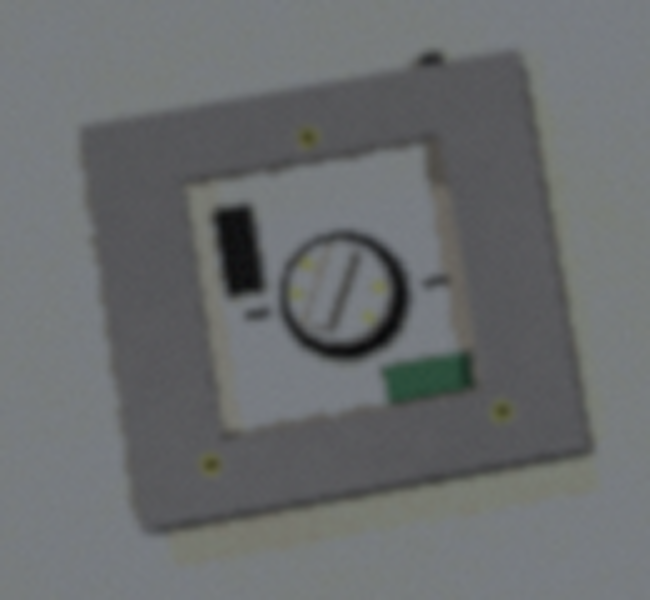

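View pics/c2.png

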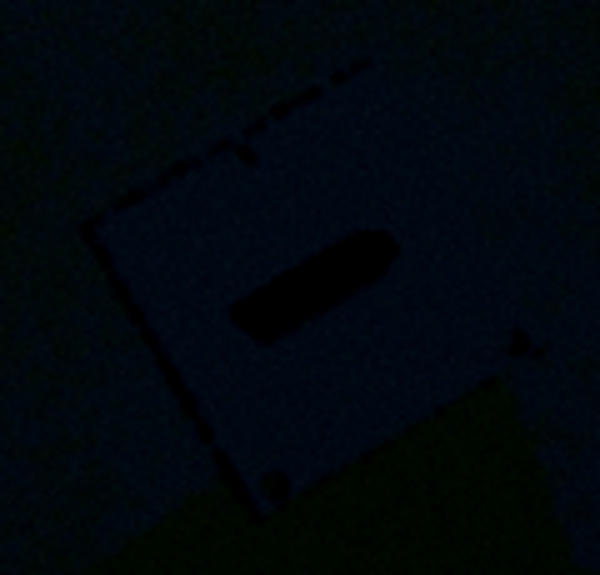

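```bash
cat > h.py <<'E'
import numpy as np, cv2
from scipy.spatial.transform import Rotation as Ro
from workcell import env, optics
H3=np.array([[-82,78],[-82,-78],[82,0]])/1000.
def cam(n,s=None):
    p=optics.camera_params(n); K=p["intrinsics"]
    if n=="wrist":
        T=p["T_tool_cam"]; s=s or env.observe()
        Rw=Ro.from_quat(s["orientation"]).as_matrix()
        Rc=Rw@T[:3,:3]; c=s["ee_pos"]+Rw@T[:3,3]
        return K,Rc.T,-Rc.T@c
    return K,p["R"],p["t"]
def toz(C,uv,z):
    K,R,t=C; out=[]; z=np.broadcast_to(z,(len(uv),))
    for (u,v),zz in zip(uv,z):
        d=R.T@np.linalg.solve(K,[u,v,1]); c=-R.T@t
        out.append(c+d*(zz-c[2])/d[2])
    return np.array(out)
def proj(C,X):
    K,R,t=C; q=(np.atleast_2d(X)@R.T+t)@K.T; return q[:,:2]/q[:,2:]
def fit(W,P=H3):
    a=P-P.mean(0); b=W[:,:2]-W[:,:2].mean(0)
    th=np.arctan2((a[:,0]*b[:,1]-a[:,1]*b[:,0]).sum(),(a*b).sum())
    R=np.array([[np.cos(th),-np.sin(th)],[np.sin(th),np.cos(th)]])
    o=W[:,:2].mean(0)-R@P.mean(0)
    return o,th,np.linalg.norm(W[:,:2]-(P@R.T+o),axis=1)*1000
def snap(n,f):
    s=env.observe(); im=optics.snapshot(n)[:,:,::-1].copy(); cv2.imwrite("pics/"+f,im); return s,im
E
python3 - <<'E'
from h import *
C=cam("top")
u=lambda p,o:[((a+.5)/5-.5+o[0],(b+.5)/5-.5+o[1]) for a,b in p]
b=u([(210,464),(502,411),(307,137)],(180,170)); W=toz(C,b,.07); o,th,e=fit(W); print("box",W.round(4),o,th,e)
p=u([(273,485),(520,342),(243,153)],(310,190)); Wp=toz(C,p,.004); q,tp,ep=fit(Wp); print("plate",Wp.round(4),q,tp,ep)
print("handle",toz(C,u([(232,325),(265,345),(398,250),(360,228),(315,288)],(310,190)),.036).round(4))
for z in(.067,.08): print("fin",toz(C,u([(332,285),(355,255),(330,328)],(180,170)),z).round(4))
d=proj(C,[[*o,.067],[*o,.083]]);print((d-[180,170])*5)
E
```

```text
box [[0.4232 0.2445 0.07  ]
 [0.4524 0.0908 0.07  ]
 [0.5988 0.1986 0.07  ]] [0.51832487 0.18311841] 0.18920344812759052 [0.2464043  0.31278302 0.08847102]
plate [[ 0.3621 -0.1391  0.004 ]
 [ 0.4419 -0.2773  0.004 ]
 [ 0.5465 -0.1231  0.004 ]] [ 0.47377439 -0.1660369 ] 0.5286832344017931 [1.82156079 2.57936393 2.50468793]
handle [[ 0.4484 -0.114   0.036 ]
 [ 0.4377 -0.1319  0.036 ]
 [ 0.4901 -0.205   0.036 ]
 [ 0.502  -0.1843  0.036 ]
 [ 0.4689 -0.1594  0.036 ]]
fin [[0.5191 0.1833 0.067 ]
 [0.5354 0.1714 0.067 ]
 [0.496  0.1837 0.067 ]]
fin [[0.5178 0.1815 0.08  ]
 [0.5339 0.1698 0.08  ]
 [0.4949 0.1819 0.08  ]]
[[330.21780382 284.49434922]
 [326.22086977 281.39672753]]
```

```bash
cat >> h.py <<'E'
def need(pos,yaw_deg,s=None):
    """yaw = world angle of tool x, tool down"""
    s=s or env.observe(); Rw=Ro.from_quat(s["orientation"])
    sh=Rw.inv().apply(np.array(pos)-s["ee_pos"])/.15
    a=np.radians(yaw_deg); x=np.array([np.cos(a),np.sin(a),0]); z=np.array([0,0,-1.]); y=np.cross(z,x)
    Rt=Ro.from_matrix(np.c_[x,y,z]); rv=(Rw.inv()*Rt).as_rotvec()/(2*np.pi)
    X=Rw.as_matrix()[:,0]
    print("t",round(s["clock"],2),"pos",s["ee_pos"].round(4),"yaw",round(np.degrees(np.arctan2(X[1],X[0])),2),"q",s["joints"].round(2),"F",s["force"].round(1),"M",s["ft_torque"].round(2),"g",round(s["grip_width"],3))
    print("shift",sh.round(4),"turn",rv.round(4))
E
python3 - <<'E'
from h import *
need([.45,-.166,.2],120.5)
need([.5183,.1831,.15],162.7)
E
```

```text
t 0.15 pos [ 0.2228 -0.5835  0.1926] yaw 20.9 q [-1.21  0.35  1.63 -0.    1.16 -0.  ] F [ 1.3  1.  -0.6] M [ 0.03 -0.06  0.05] g 1.004
shift [ 2.4079 -2.0599 -0.047 ] turn [-1.000e-04 -1.000e-04 -2.767e-01]
t 0.15 pos [ 0.2228 -0.5835  0.1926] yaw 20.9 q [-1.21  0.35  1.63 -0.    1.16 -0.  ] F [ 1.3  1.  -0.6] M [ 0.03 -0.06  0.05] g 1.004
shift [ 3.6636 -4.0713  0.2884] turn [-1.000e-04 -2.000e-04 -3.939e-01]
```

```bash
python3 -m pendant '[[1,[0.2,-0.17,0],[0,0,0]],[1,[0.45,-0.38,0],[0,0,0]],[1,[0.7,-0.6,0],[0,0,0]],[1,[1,-0.85,0],[0,0,0]],[1,[1,-0.85,0],[0,0,0]],[1,[1,-0.85,0],[0,0,0]]]'
python3 -m pendant '[[1,[0.2,-0.17,0],[0,0,0]],[1,[0.45,-0.38,0],[0,0,0]],[1,[0.7,-0.6,0],[0,0,0]],[1,[1,-0.85,0],[0,0,0]],[1,[1,-0.85,0],[0,0,0]],[1,[1,-0.85,0],[0,0,0]]]'
python3 - <<'E'
from h import *
need([.45,-.166,.2],120.5)
E
```

```text
clock: 0.65
ee_pos: [0.319, -0.4061, 0.1925]
orientation: [0.983, 0.183, 0.0, -0.002]
force: [0.5, -0.3, -0.2]
grip_width: 0.999
clock: 1.15
ee_pos: [0.4153, -0.229, 0.1931]
orientation: [0.983, 0.184, 0.001, -0.002]
force: [-0.6, 0.5, 0.1]
grip_width: 0.995
t 1.15 pos [ 0.4153 -0.229   0.1931] yaw 21.25 q [-0.51  0.12  1.94  0.01  1.08  0.69] F [-0.6  0.5  0.1] M [-0.01 -0.04  0.03] g 0.995
shift [ 0.3681 -0.3077 -0.0436] turn [-2.000e-04 -9.000e-04 -2.757e-01]
```

Run:
```python
from h import *
need([.51,-.235,.24],120.5)
```

```text
t 1.15 pos [ 0.4153 -0.229   0.1931] yaw 21.25 q [-0.51  0.12  1.94  0.01  1.08  0.69] F [-0.6  0.5  0.1] M [-0.01 -0.04  0.03] g 0.995
shift [ 0.5748  0.2648 -0.3124] turn [-2.000e-04 -9.000e-04 -2.757e-01]
```

```bash
python3 -m pendant '[[1,[0.15,0.1,-0.1],[0,0,-0.02]],[1,[0.3,0.15,-0.2],[0,0,-0.04]],[1,[0.45,0.2,-0.3],[0,0,-0.06]],[1,[0.57,0.26,-0.3],[0,0,-0.08]],[1,[0.57,0.26,-0.3],[0,0,-0.1]],[1,[0.57,0.26,-0.3],[0,0,-0.12]],[1,[0.57,0.26,-0.3],[0,0,-0.14]],[1,[0.57,0.26,-0.3],[0,0,-0.16]],[1,[0.57,0.26,-0.3],[0,0,-0.18]],[1,[0.57,0.26,-0.3],[0,0,-0.2]],[1,[0.57,0.26,-0.3],[0,0,-0.22]],[1,[0.57,0.26,-0.31],[0,0,-0.24]]]'
python3 -m pendant '[[1,[0,0,0],[0,0,-0.018]],[1,[0,0,0],[0,0,-0.036]],[1,[0,0,0],[0,0,-0.036]],[1,[0,0,0],[0,0,-0.036]]]'
python3 - <<'E'
from h import *
need([.51,-.235,.24],120.5)
snap("wrist","w1.png"); snap("top","t1.png")
E
```

```text
clock: 2.15
ee_pos: [0.5087, -0.2354, 0.2392]
orientation: [0.592, 0.806, 0.002, -0.002]
force: [-1.1, 0.3, 0.1]
grip_width: 0.999
clock: 2.48
ee_pos: [0.5084, -0.236, 0.239]
orientation: [0.499, 0.866, 0.002, -0.002]
force: [-0.3, 0.1, -0.7]
grip_width: 1.0
t 2.48 pos [ 0.5084 -0.236   0.239 ] yaw 120.07 q [-0.44  0.21  1.72  0.    1.21 -0.97] F [-0.3  0.1 -0.7] M [ 0.04 -0.1   0.03] g 1.0
shift [ 0.0003  0.0123 -0.0065] turn [ 0.0003 -0.0007 -0.0012]
```

View pics/w1.png

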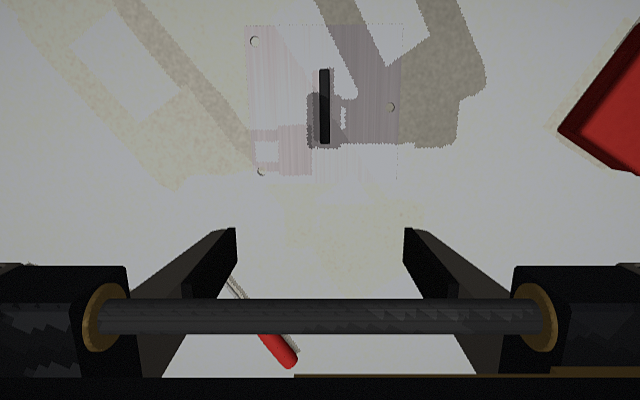

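Run:
```python
from h import *
im=cv2.imread("pics/w1.png")
a=[cv2.resize(im[v-15:v+16,u-15:u+16],(260,260),interpolation=cv2.INTER_NEAREST) for u,v in[(254,42),(262,171),(391,107)]]
cv2.imwrite("pics/h1.png",np.hstack(a))
C=cam("wrist")
W=toz(C,[(254,42),(262,171),(391,107)],.004); print(W.round(4),fit(W))
print("handle top",toz(C,[(319,70),(330,70),(319,143),(330,143)],.036).round(4))
```

```text
[[ 0.3634 -0.14    0.004 ]
 [ 0.4437 -0.2724  0.004 ]
 [ 0.5453 -0.1207  0.004 ]] (array([ 0.47420099, -0.16354591]), np.float64(0.5439551539487646), array([0.81358363, 0.72331848, 1.08102554]))
handle top [[ 0.4482 -0.132   0.036 ]
 [ 0.4589 -0.1258  0.036 ]
 [ 0.4888 -0.2021  0.036 ]
 [ 0.5001 -0.1956  0.036 ]]
```

View pics/h1.png

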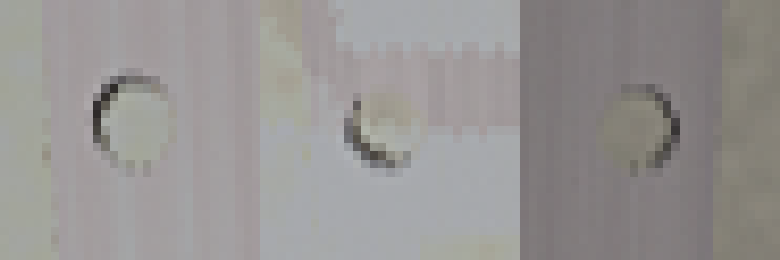

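Run:
```python
from h import *
C=cam("wrist")
W=toz(C,[(254.7,41.5),(261.4,170.2),(389.9,106.4)],.004); print(W.round(4),fit(W))
need([.51,.16,.2],150)
```

```text
[[ 0.3638 -0.1391  0.004 ]
 [ 0.4426 -0.2719  0.004 ]
 [ 0.5438 -0.1207  0.004 ]] (array([ 0.47350325, -0.16319346]), np.float64(0.5396335013513313), array([1.00099842, 0.7440105 , 0.33475125]))
t 2.58 pos [ 0.5085 -0.2357  0.2391] yaw 120.07 q [-0.44  0.21  1.72  0.    1.21 -0.97] F [-0.1 -0.4  1. ] M [-0.03 -0.08 -0.03] g 1.0
shift [2.2769 1.3301 0.2739] turn [ 0.0005 -0.0006 -0.0831]
```

```bash
python3 -m pendant '[[1,[0.22,0.15,0],[0,0,0]],[1,[0.47,0.32,0],[0,0,0]],[1,[0.72,0.5,0],[0,0,0]],[1,[1,0.7,0],[0,0,0]],[1,[1,0.7,0],[0,0,0]]]'
python3 -m pendant '[[1,[0.22,0.2,0],[0,0,0]],[1,[0.47,0.4,0],[0,0,0]],[1,[0.72,0.6,0],[0,0,0]],[1,[1,0.9,0],[0,0,0]],[1,[1,0.9,0],[0,0,0]]]'
python3 - <<'E'
from h import *
need([.604,.156,.24],162.7)
E
```

```text
clock: 3.0
ee_pos: [0.5242, -0.0496, 0.2402]
orientation: [0.5, 0.866, 0.003, -0.002]
force: [0.4, -0.7, -0.0]
grip_width: 0.999
clock: 3.42
ee_pos: [0.5663, 0.15, 0.2416]
orientation: [0.501, 0.865, 0.003, -0.002]
force: [1.7, 0.1, 0.6]
grip_width: 1.001
t 3.42 pos [0.5663 0.15   0.2416] yaw 119.84 q [ 0.25  0.25  1.67  0.01  1.22 -0.27] F [1.7 0.1 0.6] M [-0.04 -0.16  0.02] g 1.001
shift [-0.0907  0.2378  0.0113] turn [ 0.0009 -0.0006 -0.119 ]
```

```bash
python3 -m pendant '[[1,[-0.05,0.1,0],[0,0,-0.02]],[1,[-0.09,0.24,0],[0,0,-0.04]],[1,[-0.09,0.24,0],[0,0,-0.06]],[1,[-0.09,0.24,0],[0,0,-0.08]],[1,[-0.09,0.24,0],[0,0,-0.1]],[1,[-0.09,0.24,0],[0.001,0,-0.119]],[1,[-0.09,0.24,0],[0.001,0,-0.119]],[1,[-0.09,0.24,0],[0.001,0,-0.119]]]'
python3 - <<'E'
from h import *
need([.604,.156,.24],162.7)
snap("wrist","w2.png"); snap("scene","s2.png")
E
```

```text
clock: 4.08
ee_pos: [0.6042, 0.1562, 0.2415]
orientation: [0.153, 0.988, 0.001, -0.002]
force: [0.0, -0.3, 0.7]
grip_width: 1.004
t 4.08 pos [0.6042 0.1562 0.2415] yaw 162.37 q [ 0.25  0.31  1.58  0.    1.25 -1.02] F [ 0.  -0.3  0.7] M [ 0.02 -0.14 -0.01] g 1.004
shift [ 0.001  -0.0019  0.0102] turn [ 0.0001 -0.0007 -0.0009]
```

View pics/w2.png

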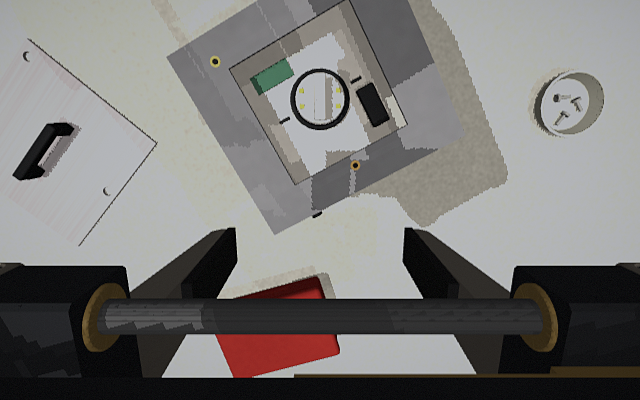

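Run:
```python
from h import *
im=cv2.imread("pics/w2.png")
cv2.imwrite("pics/h2.png",cv2.resize(im[50:150,260:400],None,fx=5.5,fy=5.5,interpolation=cv2.INTER_CUBIC))
a=[cv2.resize(im[v-15:v+16,u-15:u+16],(260,260),interpolation=cv2.INTER_NEAREST) for u,v in[(215,61),(355,165)]]
cv2.imwrite("pics/h3.png",np.hstack(a))
C=cam("wrist"); o=np.array([.5183,.1831]); th=.1892
R=np.array([[np.cos(th),-np.sin(th)],[np.sin(th),np.cos(th)]])
P=np.c_[H3@R.T+o,[.07]*3]; print("pred",proj(C,P))
```

```text
pred [[350.00631786 -21.38083694]
 [214.76724123  60.35085826]
 [354.89669165 164.40099686]]
```

View pics/h2.png

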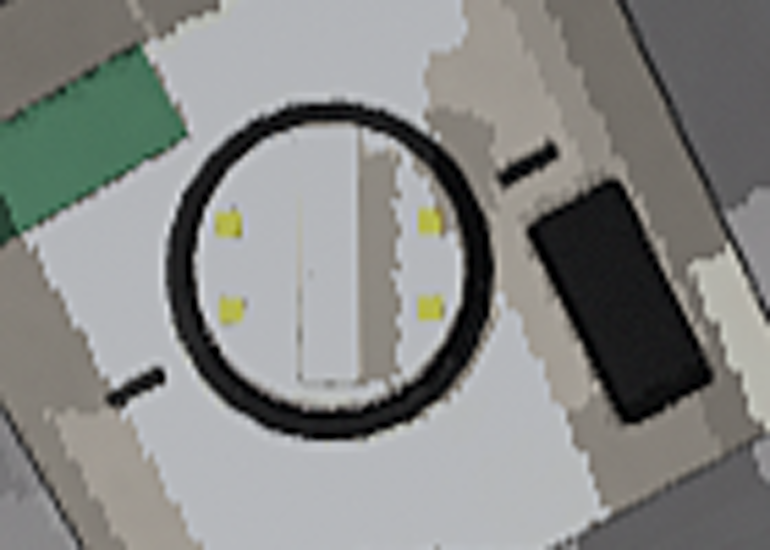

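View pics/h3.png

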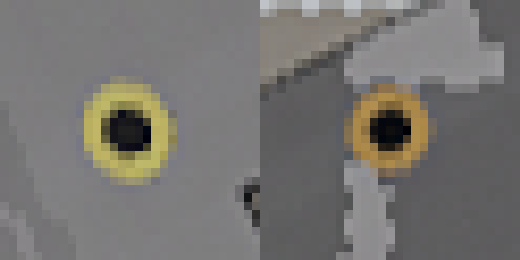

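Run:
```python
from h import *
C=cam("wrist"); o=[.5183,.1831]
for z in(.067,.075,.078,.083):
    e=[]
    for sx,sy in((23,6),(-23,6),(-23,-6),(23,-6)):
        a=np.radians(162.4); e.append([o[0]+(sx*np.cos(a)-sy*np.sin(a))/1e3,o[1]+(sx*np.sin(a)+sy*np.cos(a))/1e3,z])
    print(z,((proj(C,e)-[260,50]+.5)*5.5-.5).round(0).tolist())
need([*o,.12],162.4)
```

```text
0.067 [[298.0, 130.0], [299.0, 379.0], [360.0, 379.0], [362.0, 130.0]]
0.075 [[298.0, 124.0], [299.0, 379.0], [361.0, 379.0], [362.0, 124.0]]
0.078 [[297.0, 122.0], [298.0, 379.0], [361.0, 379.0], [363.0, 122.0]]
0.083 [[297.0, 118.0], [298.0, 379.0], [362.0, 379.0], [363.0, 118.0]]
t 4.18 pos [0.6042 0.1562 0.2416] yaw 162.41 q [ 0.25  0.31  1.58  0.    1.25 -1.02] F [-0.2 -0.1  0.5] M [ 0.06 -0.18  0.04] g 1.0
shift [ 0.5969 -0.0028  0.8133] turn [ 0.0001 -0.0006  0.    ]
```

```bash
python3 -m pendant '[[0.55,[0.2,0,0.05],[0,-0.0006,0]],[0.55,[0.4,0,0.2],[0,-0.0006,0]],[0.55,[0.597,-0.003,0.4],[0,-0.0006,0]],[0.55,[0.597,-0.003,0.6],[0,-0.0006,0]],[0.55,[0.597,-0.003,0.8],[0,-0.0006,0]],[0.55,[0.597,-0.003,0.8],[0,-0.0006,0]],[0.55,[0.597,-0.003,0.8],[0,-0.0006,0]]]'
python3 - <<'E'
from h import *
need([.5183,.1831,.056],162.4)
snap("wrist","w3.png")
E
```

```text
clock: 4.77
ee_pos: [0.5174, 0.1827, 0.1215]
orientation: [0.154, 0.988, -0.0, -0.001]
force: [-0.0, -0.4, 0.7]
grip_width: 0.553
t 4.77 pos [0.5174 0.1827 0.1215] yaw 162.29 q [ 0.34  0.32  1.86  0.    0.96 -0.93] F [-0.  -0.4  0.7] M [ 0.07 -0.15  0.05] g 0.553
shift [-0.0058  0.0044  0.4363] turn [-0.0001 -0.0004 -0.0003]
```

View pics/w3.png

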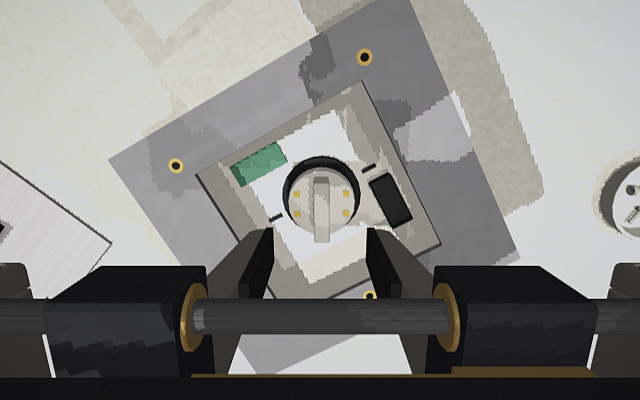

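```bash
python3 - <<'E'
from h import *
C=cam("wrist"); 
W=toz(C,[(364.5,57),(175.7,165.8),(369.5,295.8)],.07); print(W.round(4),fit(W))
E
python3 -m pendant '[[0.55,[-0.003,0.005,0.1],[0,0,0]],[0.55,[-0.006,0.005,0.2],[0,0,0]],[0.55,[-0.006,0.005,0.3],[0,0,0]],[0.55,[-0.006,0.005,0.38],[0,0,0]],[0.55,[-0.006,0.005,0.436],[0,0,0]],[0.55,[-0.006,0.005,0.436],[0,0,0]]]'
python3 -c "
from h import *
need([.5183,.1831,.056],162.4)"
```

```text
[[0.4255 0.245  0.07  ]
 [0.4553 0.0909 0.07  ]
 [0.6025 0.1992 0.07  ]] (array([0.52126815, 0.18355063]), np.float64(0.19099439210415398), array([0.61050711, 0.58581492, 0.70941477]))
clock: 5.32
ee_pos: [0.5199, 0.1835, 0.057]
orientation: [0.154, 0.988, 0.0, -0.0]
force: [-1.2, 0.3, 0.3]
grip_width: 0.547
t 5.32 pos [0.5199 0.1835 0.057 ] yaw 162.26 q [ 0.34  0.41  1.9   0.    0.83 -0.93] F [-1.2  0.3  0.3] M [ 0.01 -0.16  0.  ] g 0.547
shift [ 0.0095 -0.0056  0.0064] turn [ 0.0001 -0.0001 -0.0004]
```

```bash
python3 -m pendant '[[0,[0,0,0.006],[0,0,0]],[0,[0,0,0.006],[0,0,0]],[0,[0,0,0.006],[0,0,0]],[0,[0,0,0.006],[0,0,0]],[0,[0,0,0.006],[0,0,0]],[0,[0,0,0.006],[0,0,0]],[0,[0,0,0.006],[0,0,0]],[0,[0,0,0.006],[0,0,0]]]'
python3 - <<'E'
from h import *
need([.5183,.1831,.038],162.4)
snap("wrist","w4.png");snap("scene","s4.png")
E
```

```text
clock: 5.98
ee_pos: [0.52, 0.1833, 0.0563]
orientation: [0.154, 0.988, 0.0, -0.0]
force: [-0.9, -1.7, 2.8]
grip_width: 0.114
t 5.98 pos [0.52   0.1833 0.0563] yaw 162.27 q [ 0.34  0.41  1.9   0.    0.83 -0.93] F [-0.9 -1.7  2.8] M [-0.23 -0.04  0.04] g 0.114
shift [ 0.0105 -0.0051  0.1223] turn [ 0.     -0.0001 -0.0004]
```

View pics/w4.png

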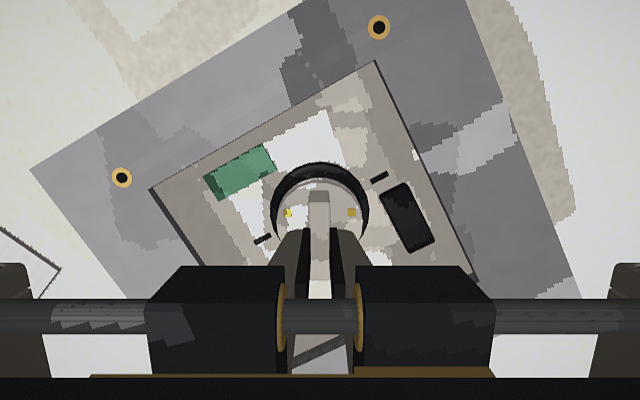

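```bash
python3 -m pendant '[[0,[0,0,0.02],[0,0,0]],[0,[0,0,0.04],[0,0,0]],[0,[0,0,0.055],[0,0,0]],[0,[0,0,0.07],[0,0,0]],[0,[0,0,0.07],[0,0,0]],[0,[0,0,0.07],[0,0,0]]]'
python3 -c "
from h import *
need([.5183,.1831,.038],162.4)"
```

```text
clock: 6.58
ee_pos: [0.5198, 0.1833, 0.0452]
orientation: [0.154, 0.988, 0.0, -0.0]
force: [0.9, -0.2, -3.7]
grip_width: 0.111
t 6.58 pos [0.5198 0.1833 0.0452] yaw 162.26 q [ 0.34  0.43  1.91  0.    0.81 -0.93] F [ 0.9 -0.2 -3.7] M [-0.15 -0.34  0.01] g 0.111
shift [ 0.009  -0.0042  0.048 ] turn [-0.     -0.0001 -0.0004]
```

```bash
python3 -m pendant '[[0,[0,0,0.01],[0,0,0]],[0,[0,0,0.02],[0,0,0]],[0,[0,0,0.02],[0,0,0]]]'
python3 -m pendant '[[0,[0,0,0.01],[0,0,0]],[0,[0,0,0.02],[0,0,0]],[0,[0,0,0.02],[0,0,0]]]'
python3 -c "
from h import *
need([.5183,.1831,.038],162.4)"
```

```text
clock: 6.83
ee_pos: [0.5206, 0.1835, 0.0437]
orientation: [0.154, 0.988, 0.0, 0.0]
force: [-3.3, -3.5, 19.1]
grip_width: 0.115
clock: 7.08
ee_pos: [0.5213, 0.1837, 0.0434]
orientation: [0.154, 0.988, 0.001, 0.001]
force: [-9.1, -5.1, 33.7]
grip_width: 0.118
t 7.08 pos [0.5213 0.1837 0.0434] yaw 162.27 q [ 0.34  0.43  1.91  0.    0.8  -0.93] F [-9.1 -5.1 33.7] M [-0.85  1.51  0.05] g 0.118
shift [ 0.0177 -0.0098  0.0357] turn [ 0.0002  0.0002 -0.0004]
```

```bash
python3 -m pendant '[[0,[0,0,-0.012],[0,0,0]],[0,[0,0,-0.012],[0,0,0]]]'
python3 - <<'E'
from h import *
need([.5195,.1831,.0434],162.4)
snap("wrist","w5.png");snap("scene","s5.png")
a=cv2.imread("pics/s4.png");b=cv2.imread("pics/s5.png")
cv2.imwrite("pics/s45.png",np.hstack([cv2.resize(x[120:210,300:400],None,fx=4,fy=4,interpolation=cv2.INTER_CUBIC) for x in(a,b)]))
E
```

```text
clock: 7.25
ee_pos: [0.5205, 0.1835, 0.0456]
orientation: [0.154, 0.988, 0.0, 0.0]
force: [-3.7, -2.5, 3.6]
grip_width: 0.114
t 7.25 pos [0.5205 0.1835 0.0456] yaw 162.27 q [ 0.34  0.43  1.91  0.    0.81 -0.93] F [-3.7 -2.5  3.6] M [-0.44  0.55  0.07] g 0.114
shift [ 0.0057 -0.0044  0.0144] turn [ 0.0001  0.     -0.0004]
```

View pics/w5.png

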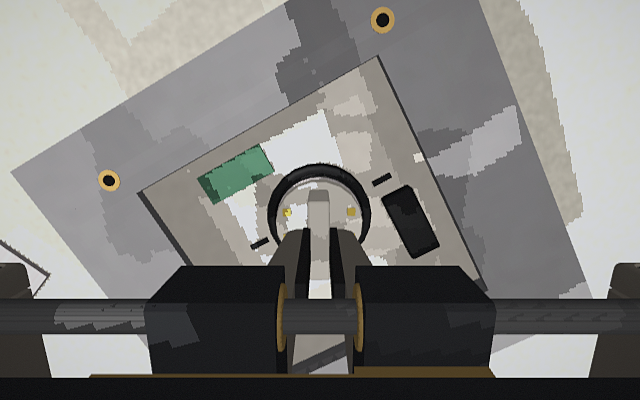

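View pics/s45.png

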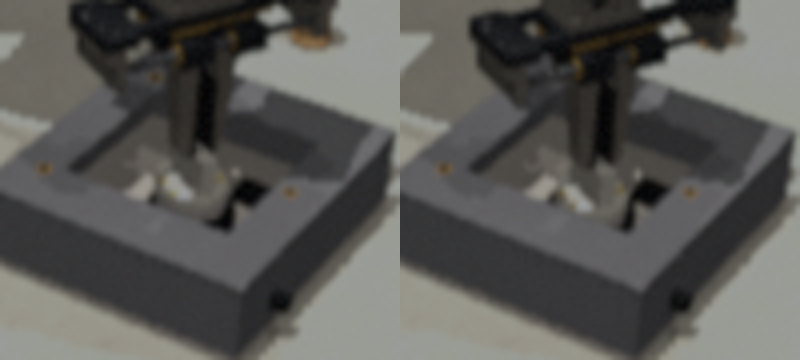

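```bash
python3 -m pendant '[[0,[0.004,0,0.012],[0,0,0]],[0,[0.005,0,0.024],[0,0,0]],[0,[0.005,0,0.024],[0,0,0]],[0,[0.005,0,0.024],[0,0,0]]]'
python3 - <<'E'
from h import *
need([.5195,.1831,.0434],162.4)
E
```

```text
clock: 7.68
ee_pos: [0.5211, 0.1838, 0.0435]
orientation: [0.154, 0.988, 0.001, 0.001]
force: [-7.3, -5.6, 29.8]
grip_width: 0.117
t 7.68 pos [0.5211 0.1838 0.0435] yaw 162.28 q [ 0.34  0.43  1.91 -0.    0.8  -0.92] F [-7.3 -5.6 29.8] M [-1.04  1.29  0.03] g 0.117
shift [ 0.0086 -0.008   0.0003] turn [ 0.0002  0.0003 -0.0003]
```

```bash
python3 -m pendant '[[0,[0.004,0,0.008],[0,0,0.01]],[0,[0.004,0,0.008],[0,0,0.024]],[0,[0.004,0,0.008],[0,0,0.038]],[0,[0.004,0,0.008],[0,0,0.052]],[0,[0.004,0,0.008],[0,0,0.066]],[0,[0.004,0,0.008],[0,0,0.08]],[0,[0.004,0,0.008],[0,0,0.08]]]'
python3 - <<'E'
from h import *
need([.5195,.1831,.0434],100.9)
snap("wrist","w6.png")
E
```

```text
clock: 8.27
ee_pos: [0.5207, 0.1835, 0.0436]
orientation: [0.397, 0.918, 0.001, 0.001]
force: [-7.3, -7.7, 25.0]
grip_width: 0.114
t 8.27 pos [0.5207 0.1835 0.0436] yaw 133.19 q [ 0.34  0.43  1.91 -0.    0.8  -0.42] F [-7.3 -7.7 25. ] M [-1.5   1.34  0.05] g 0.114
shift [ 0.0038 -0.0075  0.0014] turn [0.0004 0.0002 0.0897]
```

View pics/w6.png

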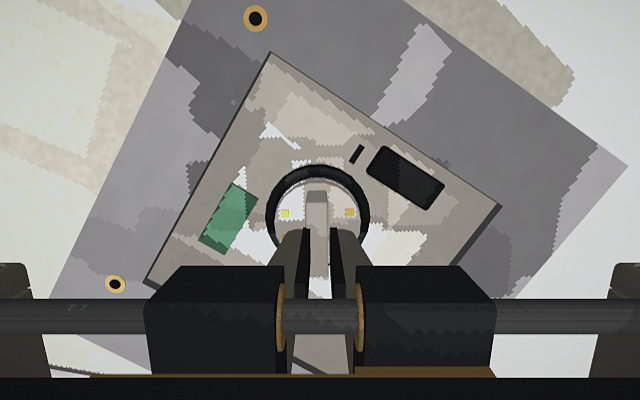

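```bash
python3 -m pendant '[[0,[0.003,0,0.008],[0,0,0.014]],[0,[0.003,0,0.008],[0,0,0.028]],[0,[0.003,0,0.008],[0,0,0.042]],[0,[0.003,0,0.008],[0,0,0.056]],[0,[0.003,0,0.008],[0,0,0.07]],[0,[0.003,0,0.008],[0,0,0.08]],[0,[0.003,0,0.008],[0,0,0.088]],[0,[0.003,0,0.008],[0,0,0.088]]]'
python3 - <<'E'
from h import *
need([.5195,.1831,.0434],100.9)
E
python3 -m pendant '[[0,[0.003,0,0.008],[0,0,0.006]],[0,[0.003,0,0.008],[0,0,0.012]],[0,[0.003,0,0.008],[0,0,0.012]],[0,[0.003,0,0.008],[0,0,0.012]]]'
python3 - <<'E'
from h import *
need([.5195,.1831,.0434],100.9)
E
```

```text
clock: 8.98
ee_pos: [0.5201, 0.1831, 0.0436]
orientation: [0.632, 0.775, 0.0, 0.001]
force: [-8.5, -7.7, 25.4]
grip_width: 0.113
t 8.98 pos [0.5201 0.1831 0.0436] yaw 101.58 q [ 0.34  0.43  1.91 -0.    0.8   0.14] F [-8.5 -7.7 25.4] M [-1.48  1.61  0.02] g 0.113
shift [ 0.0005 -0.0038  0.0013] turn [0.0003 0.0002 0.0019]
clock: 9.32
ee_pos: [0.5199, 0.183, 0.0436]
orientation: [0.661, 0.751, -0.0, 0.001]
force: [-7.4, -7.2, 24.7]
grip_width: 0.115
t 9.32 pos [0.5199 0.183  0.0436] yaw 97.28 q [ 0.34  0.43  1.91 -0.    0.8   0.21] F [-7.4 -7.2 24.7] M [-1.39  1.44  0.16] g 0.115
shift [ 0.001  -0.0027  0.0015] turn [ 0.0002  0.0004 -0.01  ]
```

```bash
python3 -m pendant '[[0,[0,0,0.006],[0,0,0.006]],[0,[0,0,0.006],[0,0,0.012]],[0,[0,0,0.006],[0,0,0.012]]]'
python3 - <<'E'
from h import *
need([.5195,.1831,.0434],100.9)
snap("wrist","w7.png")
E
```

```text
clock: 9.57
ee_pos: [0.5199, 0.1827, 0.0437]
orientation: [0.689, 0.725, -0.0, 0.002]
force: [-8.2, -4.4, 20.3]
grip_width: 0.116
t 9.57 pos [0.5199 0.1827 0.0437] yaw 92.89 q [ 0.34  0.43  1.91 -0.    0.8   0.29] F [-8.2 -4.4 20.3] M [-0.97  1.3   0.44] g 0.116
shift [ 0.0026 -0.0023  0.0017] turn [ 0.0002  0.0005 -0.0223]
```

View pics/w7.png

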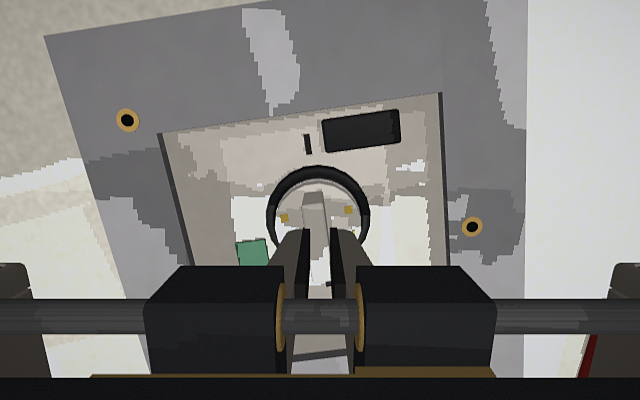

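```bash
python3 -m pendant '[[0.5,[0,0,0.004],[0,0,0]],[0.5,[0,0,0.004],[0,0,0]],[0.5,[0,0,0.004],[0,0,0]],[0.5,[0,0,0.004],[0,0,0]],[0.5,[0,0,0.004],[0,0,0]],[0.5,[0,0,0],[0,0,0]]]'
python3 - <<'E'
from h import *
need([.5195,.1831,.14],92.9)
E
```

```text
clock: 10.12
ee_pos: [0.5199, 0.1828, 0.0434]
orientation: [0.688, 0.725, -0.001, 0.001]
force: [-1.0, -0.0, 0.8]
grip_width: 0.495
t 10.12 pos [0.5199 0.1828 0.0434] yaw 92.99 q [ 0.34  0.43  1.91 -0.    0.8   0.29] F [-1.  -0.   0.8] M [-0.06 -0.06  0.05] g 0.495
shift [ 2.000e-04 -1.700e-03 -6.443e-01] turn [0.0002 0.0005 0.0002]
```

```bash
python3 -m pendant '[[0.5,[0,0,-0.15],[0,0,0]],[0.5,[0,0,-0.35],[0,0,0]],[0.5,[0,0,-0.6],[0,0,0]],[0.5,[-0.15,0,-0.8],[0,0,-0.01]],[0.5,[-0.35,0,-1],[0,0,-0.02]],[0.5,[-0.55,0,-1],[0,0,-0.022]],[0.5,[-0.55,0,-1],[0,0,-0.022]],[0.5,[-0.55,0,-1],[0,0,-0.022]]]'
python3 - <<'E'
from h import *
need([.5195,.1831,.14],100.9)
s,im=snap("wrist","w8.png")
C=cam("wrist",s); o=[.5183,.1831]
cv2.imwrite("pics/h8.png",cv2.resize(im[40:160,240:390],None,fx=5,fy=5,interpolation=cv2.INTER_CUBIC))
for z in(.067,.07,.075):
    e=[]
    for sx,sy in((23,6),(-23,6),(-23,-6),(23,-6)):
        a=np.radians(100.85); e.append([o[0]+(sx*np.cos(a)-sy*np.sin(a))/1e3,o[1]+(sx*np.sin(a)+sy*np.cos(a))/1e3,z])
    print(z,((proj(C,e)-[240,40]+.5)*5-.5).round(0).tolist())
th=.1892
R=np.array([[np.cos(th),-np.sin(th)],[np.sin(th),np.cos(th)]])
P=np.c_[H3@R.T+o,[.07]*3]; print("pred",proj(C,P))
E
```

```text
clock: 10.78
ee_pos: [0.5242, 0.0998, 0.194]
orientation: [0.638, 0.77, -0.0, 0.002]
force: [0.1, -0.1, -0.5]
grip_width: 0.5
t 10.78 pos [0.5242 0.0998 0.194 ] yaw 100.75 q [ 0.19  0.21  1.83 -0.    1.1   0.  ] F [ 0.1 -0.1 -0.5] M [-0.01 -0.03 -0.01] g 0.5
shift [0.5523 0.0718 0.3585] turn [ 0.0003  0.0005 -0.0004]
0.067 [[417.0, 168.0], [417.0, 428.0], [481.0, 428.0], [484.0, 168.0]]
0.07 [[418.0, 166.0], [417.0, 428.0], [482.0, 428.0], [484.0, 166.0]]
0.075 [[418.0, 162.0], [417.0, 429.0], [483.0, 429.0], [486.0, 162.0]]
pred [[234.43262849   4.44978218]
 [244.75073671 183.37555682]
 [419.24950826  99.41173297]]
```

View pics/w8.png

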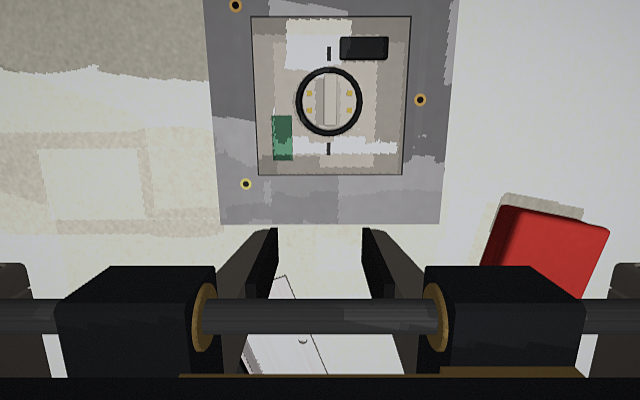

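View pics/h8.png

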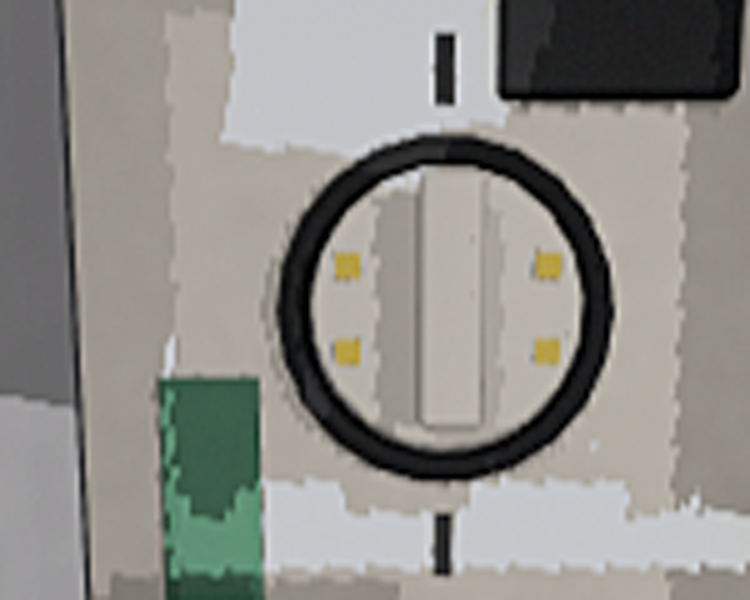

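```bash
python3 - <<'E'
from h import *
C=cam("wrist")
print(fit(toz(C,[(235.5,5.2),(245.4,183.6),(419.7,99.8)],.07)))
need([.523,-.247,.21],120.9)
E
python3 -m pendant '[[1,[-0.25,0,0],[0,0,0]],[1,[-0.5,0,0],[0,0,0]],[1,[-0.75,0,-0.05],[0,0,0]],[1,[-1,-0.1,-0.1],[0,0,0]],[1,[-1,-0.17,-0.1],[0,0,-0.01]],[1,[-1,-0.17,-0.1],[0,0,-0.02]]]'
python3 - <<'E'
from h import *
need([.523,-.247,.21],120.9)
E
```

```text
(array([0.51845168, 0.183624  ]), np.float64(0.1895951460423447), array([0.45040123, 0.28436614, 0.4224472 ]))
t 10.83 pos [0.5239 0.1006 0.1934] yaw 100.8 q [ 0.19  0.21  1.83 -0.    1.1   0.  ] F [-0.4 -0.3 -0.5] M [-0.09 -0.09  0.01] g 0.498
shift [-2.2758 -0.4397 -0.1051] turn [ 0.0001  0.0004 -0.0558]
clock: 11.33
ee_pos: [0.5255, -0.0525, 0.208]
orientation: [0.588, 0.809, -0.001, 0.0]
force: [0.4, -0.3, 0.3]
grip_width: 0.916
t 11.33 pos [ 0.5255 -0.0525  0.208 ] yaw 108.0 q [-0.1   0.19  1.82 -0.    1.13 -0.41] F [ 0.4 -0.3  0.3] M [-0.05 -0.13  0.08] g 0.916
shift [-1.2281 -0.4166 -0.0107] turn [-0.0003  0.0003 -0.0358]
```

```bash
python3 -m pendant '[[0.6,[-0.25,-0.1,0],[0,0,0]],[0.6,[-0.5,-0.2,0],[0,0,0]],[0.6,[-0.75,-0.3,0],[0,0,-0.01]],[0.6,[-1,-0.41,0],[0,0,-0.025]],[0.6,[-1,-0.41,0],[0,0,-0.035]],[0.6,[-1,-0.41,0],[0,0,-0.036]],[0.6,[-1,-0.41,0],[0,0,-0.036]],[0.6,[-1,-0.41,0],[0,0,-0.036]]]'
python3 - <<'E'
from h import *
need([.4735,-.1633,.12],120.9)
s,im=snap("wrist","w9.png")
C=cam("wrist",s)
th=.541;R=np.array([[np.cos(th),-np.sin(th)],[np.sin(th),np.cos(th)]])
P=np.c_[H3@R.T+[.4735,-.1633],[.004]*3]; print("pred",proj(C,P))
E
```

```text
clock: 12.0
ee_pos: [0.5135, -0.2126, 0.2077]
orientation: [0.493, 0.87, -0.001, -0.0]
force: [0.1, 0.2, 0.0]
grip_width: 0.6
t 12.0 pos [ 0.5135 -0.2126  0.2077] yaw 120.91 q [-0.39  0.23  1.77 -0.    1.14 -0.93] F [0.1 0.2 0. ] M [ 0.   -0.08 -0.  ] g 0.6
shift [ 0.419  -0.0587  0.5846] turn [-0.0003  0.      0.    ]
pred [[237.74532425  49.10473713]
 [245.54148649 187.04326065]
 [382.63653806 121.33419558]]
```

View pics/w9.png

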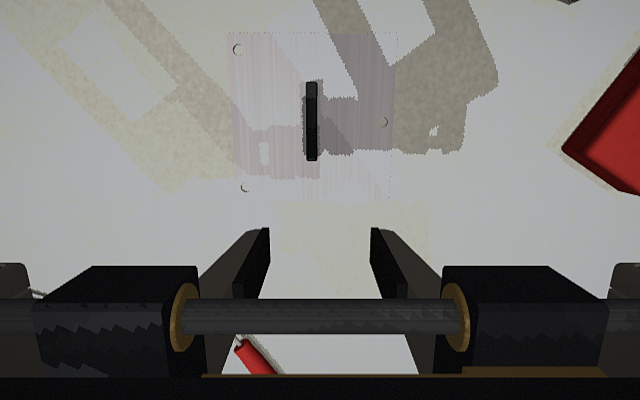

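Run:
```python
from h import *
C=cam("wrist")
print(toz(C,[(311.7,82),(311.7,160.5)],.036), toz(C,[(311.7,82),(311.7,160.5)],.036).mean(0))
im=cv2.imread("pics/w9.png")
a=[cv2.resize(im[v-15:v+16,u-15:u+16],(260,260),interpolation=cv2.INTER_NEAREST) for u,v in[(238,49),(245,187),(383,122)]]
a.append(cv2.resize(im[70:172,280:342],None,fx=2.54,fy=2.55))
cv2.imwrite("pics/h9.png",np.hstack([x[:260] for x in a]))
```

```text
[[ 0.45331922 -0.12857769  0.036     ]
 [ 0.49504405 -0.19896523  0.036     ]] [ 0.47418164 -0.16377146  0.036     ]
```

View pics/h9.png

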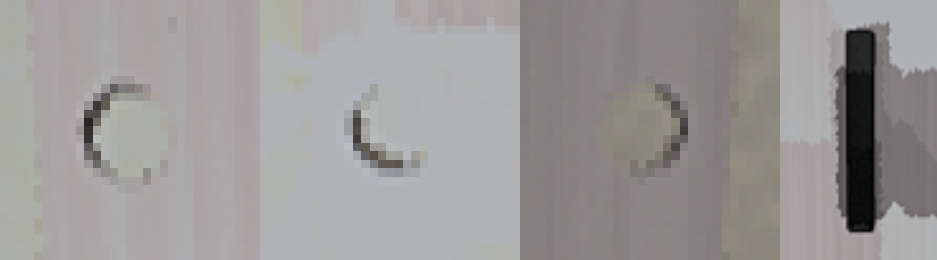

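```bash
python3 -m pendant '[[0.6,[0.2,-0.02,0.1],[0,0,0]],[0.6,[0.42,-0.055,0.3],[0,0,0]],[0.6,[0.42,-0.055,0.55],[0,0,0]],[0.6,[0.42,-0.055,0.8],[0,0,0]],[0.6,[0.42,-0.055,0.8],[0,0,0]],[0.6,[0.42,-0.055,0.8],[0,0,0]]]'
python3 - <<'E'
from h import *
need([.474,-.1637,.0135],120.8)
s,im=snap("wrist","w10.png")
E
```

```text
clock: 12.55
ee_pos: [0.4729, -0.1615, 0.0872]
orientation: [0.492, 0.87, -0.001, -0.002]
force: [0.7, -0.4, 0.6]
grip_width: 0.599
t 12.55 pos [ 0.4729 -0.1615  0.0872] yaw 121.0 q [-0.33  0.3   1.99 -0.    0.86 -0.87] F [ 0.7 -0.4  0.6] M [-0.04 -0.09 -0.  ] g 0.599
shift [-0.0173  0.0007  0.491 ] turn [-0.0007 -0.0004  0.0006]
```

View pics/w10.png

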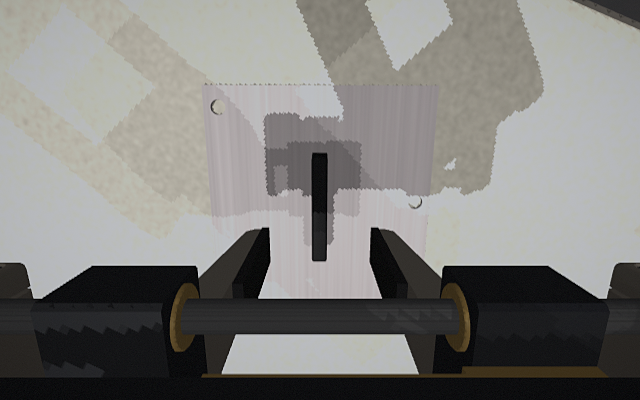

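```bash
python3 -m pendant '[[0.6,[-0.017,0,0.1],[0,0,0.0005]],[0.6,[-0.017,0,0.22],[0,0,0.0005]],[0.6,[-0.017,0,0.34],[0,0,0.0005]],[0.6,[-0.017,0,0.43],[0,0,0.0005]],[0.6,[-0.017,0,0.485],[0,0,0.0005]],[0.6,[-0.017,0,0.485],[0,0,0.0005]],[0.6,[-0.017,0,0.485],[0,0,0.0005]]]'
python3 - <<'E'
from h import *
need([.474,-.1637,.0135],120.8)
E
python3 -m pendant '[[0,[0,0,0],[0,0,0]],[0,[0,0,0],[0,0,0]],[0,[0,0,0],[0,0,0]],[0,[0,0,0],[0,0,0]],[0,[0,0,0],[0,0,0]],[0,[0,0,0],[0,0,0]],[0,[0,0,0],[0,0,0]],[0,[0,0,0],[0,0,0]],[0,[0,0,0],[0,0,0]]]'
python3 - <<'E'
from h import *
need([.474,-.1637,.0135],120.8)
E
```

```text
clock: 13.18
ee_pos: [0.477, -0.165, 0.0173]
orientation: [0.494, 0.869, -0.001, 0.0]
force: [0.8, -0.0, 0.3]
grip_width: 0.602
t 13.18 pos [ 0.477  -0.165   0.0173] yaw 120.8 q [-0.33  0.42  2.02 -0.    0.7  -0.87] F [ 0.8 -0.   0.3] M [-0.01 -0.05  0.01] g 0.602
shift [ 0.0178 -0.0125  0.0255] turn [-0.0002  0.0003 -0.    ]
clock: 13.93
ee_pos: [0.4769, -0.165, 0.0173]
orientation: [0.494, 0.869, -0.001, 0.0]
force: [0.1, -0.5, -0.9]
grip_width: 0.005
t 13.93 pos [ 0.4769 -0.165   0.0173] yaw 120.79 q [-0.33  0.42  2.02 -0.    0.7  -0.87] F [ 0.1 -0.5 -0.9] M [-0.07 -0.11 -0.01] g 0.005
shift [ 0.0176 -0.0122  0.0252] turn [-0.0002  0.0002 -0.    ]
```

Run:
```python
from h import *
s,im=snap("wrist","w11.png")
s,im=snap("scene","s11.png"); cv2.imwrite("pics/s11c.png",cv2.resize(im[170:270,190:310],None,fx=5,fy=5,interpolation=cv2.INTER_CUBIC))
```

```text
(no output)
```

View pics/w11.png

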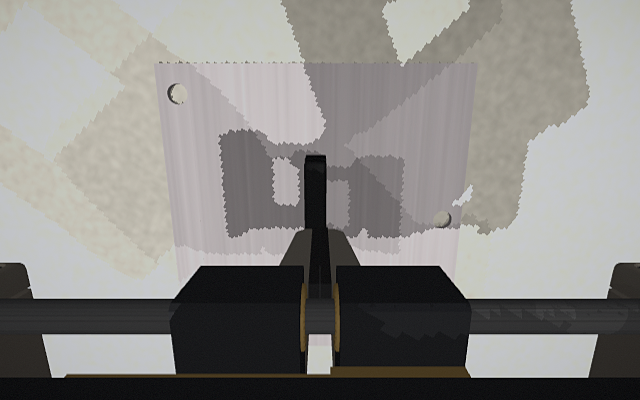

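View pics/s11c.png

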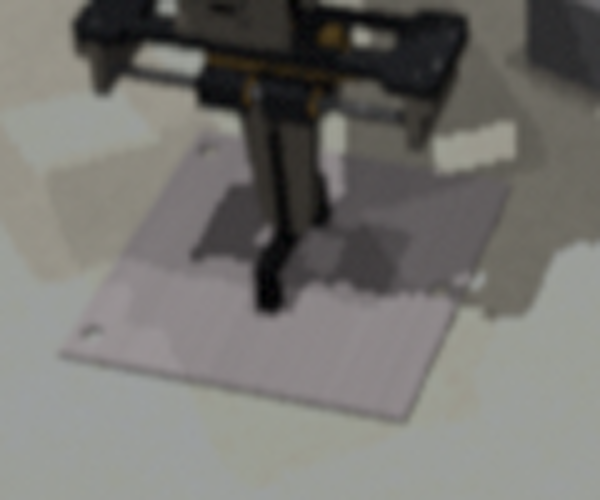

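Run:
```python
from h import *
C=cam("wrist"); a=np.radians(120.8)
d=np.array([np.cos(a),np.sin(a),0])
for z in(.036,.024): print(z,proj(C,[np.array([.474,-.1637,z])+d*k for k in(.042,0,-.042)]).round(1).tolist())
W=toz(C,[(177,93),(443,218)],.004); print(W)
s=env.observe(); print(s["ee_pos"],proj(C,[s["ee_pos"],s["ee_pos"]+[0,0,.0187]]))
im=cv2.imread("pics/w11.png"); cv2.imwrite("pics/h11.png",cv2.resize(im[140:370,260:380],None,fx=2.6,fy=2.6,interpolation=cv2.INTER_CUBIC))
im=cv2.imread("pics/w5.png"); cv2.imwrite("pics/h5.png",cv2.resize(im[140:370,260:380],None,fx=2.6,fy=2.6,interpolation=cv2.INTER_CUBIC))
print(optics.camera_params("wrist")["T_tool_cam"][:3,3])
```

```text
0.036 [[315.8, 161.9], [316.0, 237.5], [316.1, 305.2]]
0.024 [[316.1, 159.1], [316.2, 230.3], [316.3, 294.5]]
[[ 0.36312142 -0.13840333  0.004     ]
 [ 0.54353055 -0.12053814  0.004     ]]
[ 0.47698025 -0.16500506  0.01730479] [[319.43102022 230.7920277 ]
 [319.37958822 242.03830699]]
[ 6.70644717e-02  4.80423781e-05 -1.90852021e-01]
```

View pics/h11.png

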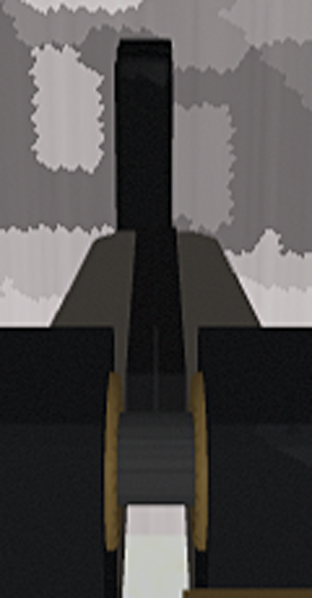

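View pics/h5.png

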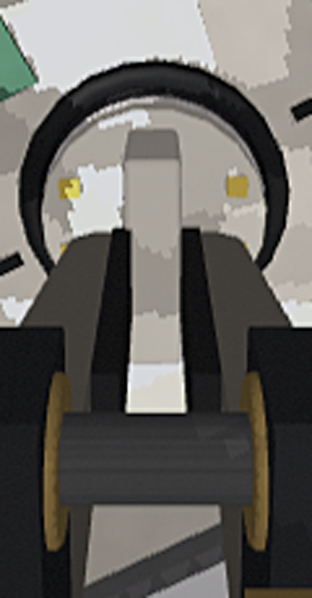

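Run:
```python
from h import *
for f,(x0,x1,y0,y1),k in(("w10",(190,450,70,290),2.9),("w11",(140,500,50,290),2.1)):
    im=cv2.imread(f"pics/{f}.png")[y0:y1,x0:x1]
    im=(im.astype(float)*1.5).clip(0,255).astype('uint8')
    cv2.imwrite(f"pics/{f}z.png",cv2.resize(im,None,fx=k,fy=k,interpolation=cv2.INTER_CUBIC))
```

```text
(no output)
```

View pics/w10z.png

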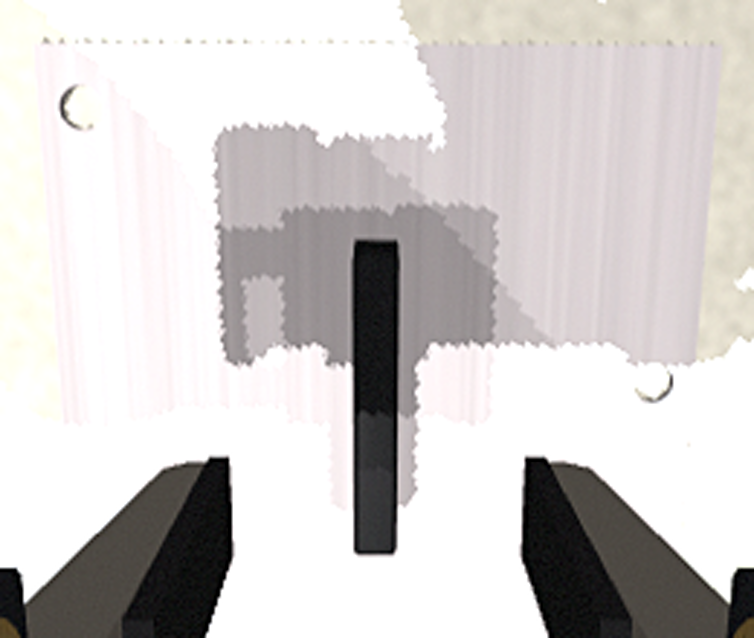

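View pics/w11z.png

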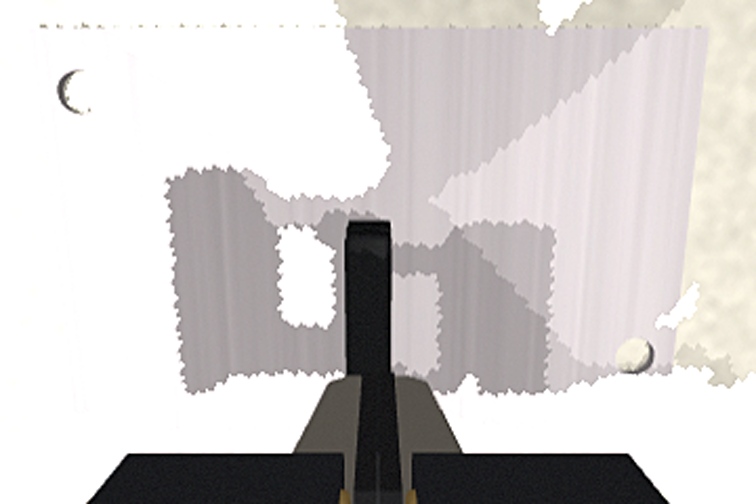

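Run:
```python
from h import *
T=optics.camera_params("wrist")
poses={"w9":([.5135,-.2126,.2077],120.91),"w10":([.4729,-.1615,.0872],121.0),"w11":([.477,-.165,.0173],120.79)}
far={"w9":(311.7,81.3),"w10":(319.2,153.1),"w11":(315.6,155.2)}
near={"w9":(311.7,161),"w10":(319.2,260.3)}
wid={"w10":15.2,"w11":20.8}
h0={"w9":(237.8,49.2),"w10":(217.3,106.5),"w11":(177.3,93.3)}
h2={"w9":(382.5,121.7),"w10":(415,201.5),"w11":(442.5,218.5)}
for k,(p,y) in poses.items():
    a=np.radians(y);x=np.array([np.cos(a),np.sin(a),0]);z=np.array([0,0,-1.]);R=np.c_[x,np.cross(z,x),z]
    s=dict(ee_pos=np.array(p),orientation=Ro.from_matrix(R).as_quat()); C=cam("wrist",s)
    th=.539; A=np.array([[np.cos(th),-np.sin(th)],[np.sin(th),np.cos(th)]])
    m=toz(C,[h0[k],h2[k]],.004)[:,:2]; o=(m-H3[[0,2]]@A.T).mean(0)
    print(k,"plate o",o.round(4),(m-H3[[0,2]]@A.T-o).round(4).tolist())
    for zz in(.010,.016,.024,.036):
        f=(toz(C,[far[k]],zz)[0,:2]-o)@A; out=["far y",f.round(4)]
        if k in near: out+=["near",((toz(C,[near[k]],zz)[0,:2]-o)@A).round(4)]
        if k in wid:
            u,v=far[k]; w=toz(C,[(u-wid[k]/2,v+15),(u+wid[k]/2,v+15)],zz); out+=["w",np.linalg.norm(w[1]-w[0]).round(4)]
        print(zz,*out)
```

```text
w9 plate o [ 0.4739 -0.1633] [[0.0, -0.0], [-0.0, 0.0]]
0.01 far y [-0.0002  0.0438] near [-0.0006 -0.0451]
0.016 far y [-0.      0.0432] near [-0.0004 -0.0444]
0.024 far y [0.0002 0.0424] near [-0.0002 -0.0434]
0.036 far y [0.0004 0.0412] near [ 0.0001 -0.0418]
w10 plate o [ 0.4742 -0.1636] [[0.0, 0.0], [-0.0, -0.0]]
0.01 far y [-0.0003  0.0417] near [-0.0001 -0.052 ] w 0.0124
0.016 far y [-0.0003  0.0423] near [-0.0001 -0.0493] w 0.0122
0.024 far y [-0.0003  0.0432] near [-0.0001 -0.0457] w 0.0118
0.036 far y [-0.0003  0.0444] near [-0.0001 -0.0402] w 0.0112
w11 plate o [ 0.4735 -0.1632] [[0.0003, -0.0001], [-0.0003, 0.0001]]
0.01 far y [-0.0002  0.0419] w 0.0126
0.016 far y [-0.0001  0.0425] w 0.0122
0.024 far y [0.     0.0434] w 0.0117
0.036 far y [0.0002 0.0447] w 0.011
```

```bash
python3 -m pendant '[[0.6,[0,0,0],[0,0,0]],[0.6,[0.01,-0.006,0],[0,0,0]],[0.6,[0.018,-0.012,0],[0,0,0]],[0.6,[0.018,-0.012,0],[0,0,0]],[0.6,[0.018,-0.012,0],[0,0,0]],[0.6,[0.018,-0.012,0],[0,0,0]]]'
python3 -m pendant '[[0.6,[0,0,0.02],[0,0,0]],[0.6,[0,0,0.045],[0,0,0]],[0.6,[0,0,0.07],[0,0,0]],[0.6,[0,0,0.07],[0,0,0]]]'
python3 - <<'E'
from h import *
need([.4737,-.1633,-.003],120.8)
snap("wrist","w12.png")
E
```

```text
clock: 14.53
ee_pos: [0.474, -0.1636, 0.0173]
orientation: [0.494, 0.869, -0.001, 0.0]
force: [0.7, -0.4, 0.4]
grip_width: 0.416
clock: 14.87
ee_pos: [0.4735, -0.1635, 0.0059]
orientation: [0.494, 0.869, -0.001, -0.0]
force: [-0.3, -0.6, 1.2]
grip_width: 0.6
t 14.87 pos [ 0.4735 -0.1635  0.0059] yaw 120.79 q [-0.33  0.43  2.03 -0.    0.67 -0.87] F [-0.3 -0.6  1.2] M [ 0.03 -0.16 -0.  ] g 0.6
shift [0.0002 0.0021 0.0596] turn [-0.0003  0.0001 -0.    ]
```

View pics/w12.png

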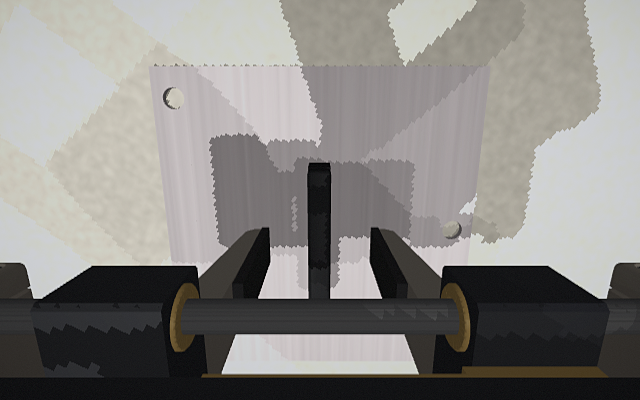

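```bash
python3 -m pendant '[[0.6,[0,0,0.02],[0,0,0]],[0.6,[0,0,0.04],[0,0,0]],[0.6,[0,0,0.06],[0,0,0]],[0.6,[0,0,0.06],[0,0,0]]]'
python3 -m pendant '[[0,[0,0,0],[0,0,0]],[0,[0,0,0],[0,0,0]],[0,[0,0,0],[0,0,0]],[0,[0,0,0],[0,0,0]],[0,[0,0,0],[0,0,0]],[0,[0,0,0],[0,0,0]],[0,[0,0,0],[0,0,0]],[0,[0,0,0],[0,0,0]]]'
python3 - <<'E'
from h import *
need([.4737,-.1633,-.003],120.8)
snap("wrist","w13.png")
E
```

```text
clock: 15.25
ee_pos: [0.4732, -0.1634, -0.0034]
orientation: [0.494, 0.869, -0.001, -0.001]
force: [-0.1, 0.3, -0.7]
grip_width: 0.598
clock: 15.92
ee_pos: [0.4733, -0.1634, -0.0033]
orientation: [0.494, 0.869, -0.001, -0.0]
force: [-1.2, -0.3, 0.9]
grip_width: 0.128
t 15.92 pos [ 0.4733 -0.1634 -0.0033] yaw 120.79 q [-0.33  0.45  2.04 -0.    0.65 -0.87] F [-1.2 -0.3  0.9] M [ 0.05 -0.1   0.03] g 0.128
shift [-0.0009  0.0029 -0.0021] turn [-0.0004  0.     -0.    ]
```

View pics/w13.png

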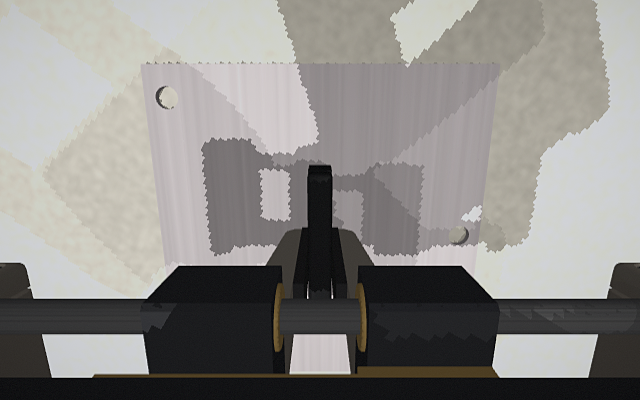

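```bash
python3 -m pendant '[[0,[0,0,-0.04],[0,0,0]],[0,[0,0,-0.12],[0,0,0]],[0,[0,0,-0.25],[0,0,0]],[0,[0,0,-0.4],[0,0,0]],[0,[0,0,-0.6],[0,0,0]],[0,[0,0,-0.8],[0,0,0]],[0,[0,0,-0.93],[0,0,0]],[0,[0,0,-1],[0,0,0]],[0,[0,0,-1],[0,0,0]],[0,[0,0,-1],[0,0,0]]]'
python3 - <<'E'
from h import *
need([.518,.1833,.13],100.8)
snap("wrist","w14.png")
E
```

```text
clock: 16.8
ee_pos: [0.4732, -0.1631, 0.1463]
orientation: [0.494, 0.869, -0.001, -0.001]
force: [-0.9, -0.2, -2.8]
grip_width: 0.123
t 16.8 pos [ 0.4732 -0.1631  0.1463] yaw 120.79 q [-0.33  0.22  1.94 -0.    0.99 -0.87] F [-0.9 -0.2 -2.8] M [ 0.   -0.07  0.02] g 0.123
shift [1.8307 1.4393 0.105 ] turn [-0.0004  0.0001  0.0555]
```

View pics/w14.png

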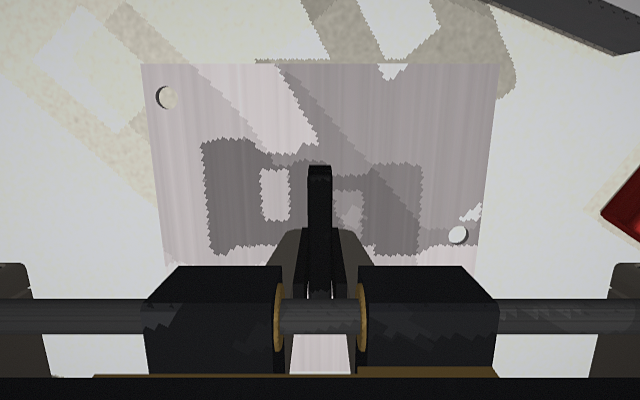

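```bash
python3 -m pendant '[[0,[0.06,0.05,0],[0,0,0]],[0,[0.18,0.14,0],[0,0,0.003]],[0,[0.34,0.27,0],[0,0,0.008]],[0,[0.52,0.41,0],[0,0,0.014]],[0,[0.7,0.55,0],[0,0,0.02]],[0,[0.85,0.67,0],[0,0,0.025]],[0,[0.96,0.75,0],[0,0,0.028]],[0,[1,0.78,0],[0,0,0.028]],[0,[1,0.78,0],[0,0,0.028]]]'
python3 - <<'E'
from h import *
need([.518,.1833,.13],100.8)
E
```

```text
clock: 17.6
ee_pos: [0.4954, 0.0277, 0.144]
orientation: [0.567, 0.824, -0.002, -0.002]
force: [1.0, 0.1, -3.6]
grip_width: 0.128
t 17.6 pos [0.4954 0.0277 0.144 ] yaw 110.89 q [ 0.05  0.21  1.95 -0.    0.98 -0.31] F [ 1.   0.1 -3.6] M [-0.04 -0.15 -0.01] g 0.128
shift [0.9153 0.5109 0.0916] turn [-0.0009 -0.0002  0.028 ]
```

```bash
python3 -m pendant '[[0,[0.06,0.03,0],[-0.0005,0,0]],[0,[0.18,0.1,0],[-0.0009,0,0.003]],[0,[0.34,0.19,0],[-0.0009,0,0.008]],[0,[0.52,0.29,0],[-0.0009,0,0.014]],[0,[0.68,0.38,0],[-0.0009,0,0.02]],[0,[0.8,0.45,0],[-0.0009,0,0.025]],[0,[0.88,0.49,0],[-0.0009,0,0.028]],[0,[0.915,0.511,0.03],[-0.0009,0,0.028]],[0,[0.915,0.511,0.06],[-0.0009,0,0.028]],[0,[0.915,0.511,0.06],[-0.0009,0,0.028]]]'
python3 - <<'E'
from h import *
need([.518,.1833,.0867],100.8)
snap("wrist","w15.png");snap("top","t15.png");snap("scene","s15.png")
E
```

```text
clock: 18.43
ee_pos: [0.517, 0.1821, 0.1331]
orientation: [0.637, 0.771, -0.001, -0.001]
force: [-0.2, 0.4, -3.4]
grip_width: 0.127
t 18.43 pos [0.517  0.1821 0.1331] yaw 100.85 q [0.34 0.3  1.85 0.   0.99 0.15] F [-0.2  0.4 -3.4] M [-0.04 -0.08  0.  ] g 0.127
shift [0.0062 0.0091 0.3095] turn [-0.0005 -0.      0.0001]
```

View pics/w15.png

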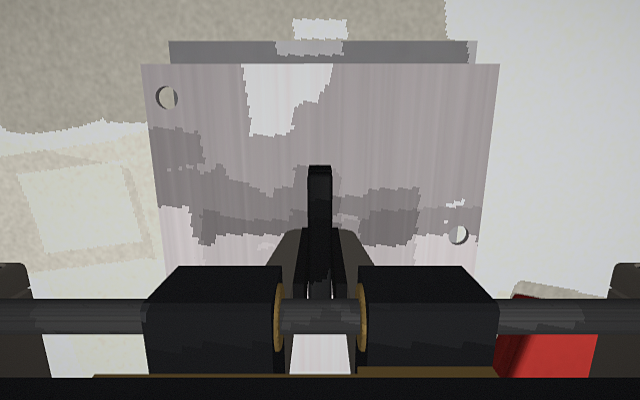

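View pics/t15.png

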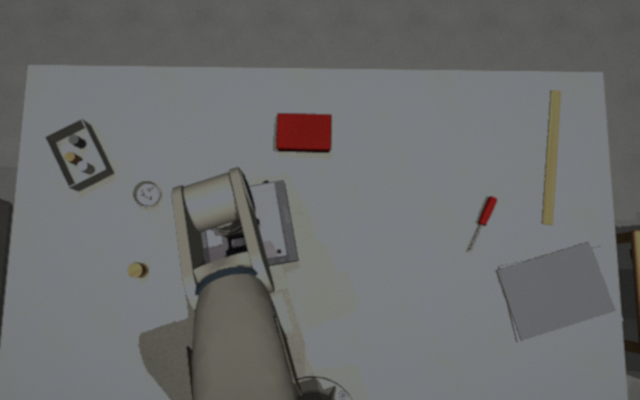

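Plate is over the box (handle held at wrist-image u≈319, holes at (167,97) and (458,235)). Now lower to 2 cm clearance.

```bash
python3 -m pendant '[[0,[0.003,0.004,0.02],[-0.0005,0,0]],[0,[0.006,0.009,0.07],[-0.0005,0,0]],[0,[0.006,0.009,0.14],[-0.0005,0,0]],[0,[0.006,0.009,0.21],[-0.0005,0,0]],[0,[0.006,0.009,0.27],[-0.0005,0,0]],[0,[0.006,0.009,0.3],[-0.0005,0,0]],[0,[0.006,0.009,0.31],[-0.0005,0,0]],[0,[0.006,0.009,0.31],[-0.0005,0,0]],[0,[0.006,0.009,0.31],[-0.0005,0,0]]]'
python3 - <<'E'
from h import *
need([.518,.1833,.0867],100.8)
s,im=snap("wrist","w16.png"); s2,b=snap("scene","s16.png")
cv2.imwrite("pics/h16.png",np.hstack([cv2.resize(im[v-22:v+23,u-22:u+23],(380,380),interpolation=cv2.INTER_NEAREST) for u,v in[(167,97),(458,235)]]))
cv2.imwrite("pics/s16c.png",cv2.resize(b[100:230,270:420],None,fx=4.5,fy=4.5,interpolation=cv2.INTER_CUBIC))
C=cam("wrist",s); o=np.array([.5184,.1834]);th=.1893;A=np.array([[np.cos(th),-np.sin(th)],[np.sin(th),np.cos(th)]])
print("threads",proj(C,np.c_[H3@A.T+o,[.07]*3]).round(1).tolist(),"holes top",proj(C,np.c_[H3@A.T+o,[.094]*3]).round(1).tolist(),"bot",proj(C,np.c_[H3@A.T+o,[.09]*3]).round(1).tolist())
E
```

```text
clock: 19.33
ee_pos: [0.519, 0.1833, 0.088]
orientation: [0.638, 0.77, 0.001, 0.0]
force: [-0.7, 0.9, -3.2]
grip_width: 0.125
t 19.33 pos [0.519  0.1833 0.088 ] yaw 100.77 q [0.34 0.36 1.89 0.   0.89 0.15] F [-0.7  0.9 -3.2] M [-0.02 -0.09  0.01] g 0.125
shift [ 0.001  -0.0067  0.0084] turn [ 0.0003 -0.0001 -0.0001]
threads [[182.7, 99.0], [204.6, 325.1], [441.6, 221.4]] holes top [[164.8, 96.5], [192.2, 347.6], [456.2, 233.8]] bot [[168.1, 97.0], [194.4, 343.5], [453.5, 231.5]]
```

View pics/w16.png

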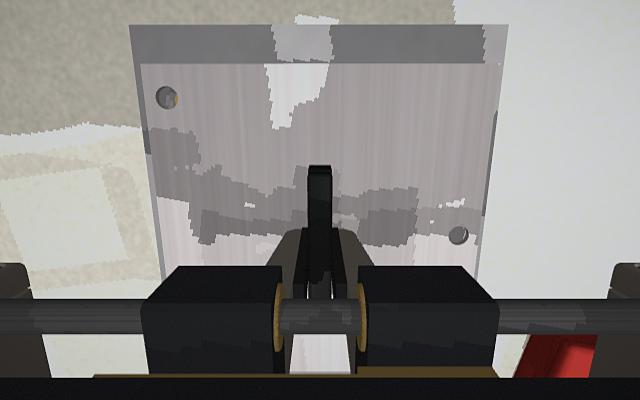

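View pics/h16.png

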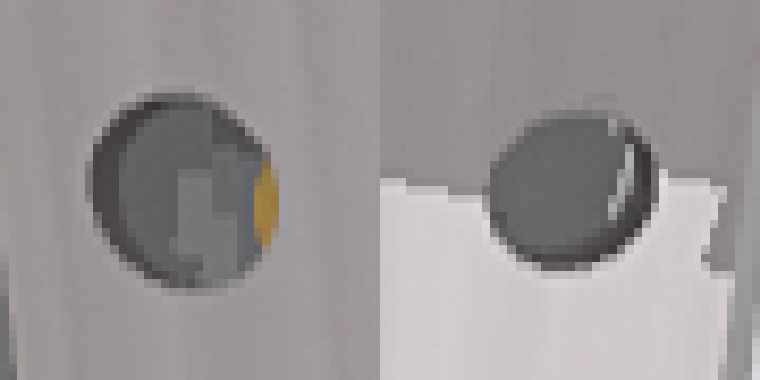

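View pics/s16c.png

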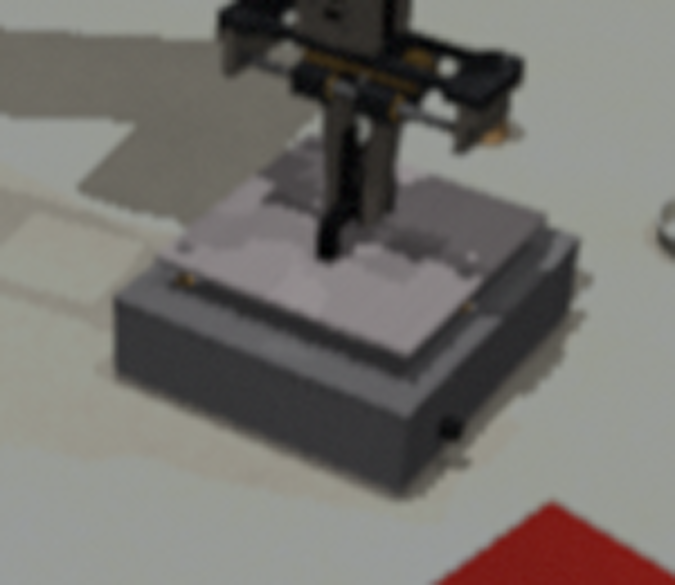

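```bash
python3 -m pendant '[[0,[0.002,0,0.004],[0.0003,0,0]],[0,[0.004,0,0.008],[0.0003,0,0]],[0,[0.004,0,0.008],[0.0003,0,0]],[0,[0.004,0,0.008],[0.0003,0,0]]]'
python3 - <<'E'
from h import *
need([.518,.1833,.0867],100.8)
s,im=snap("wrist","w17.png"); _,t=snap("top","t17.png"); _,b=snap("scene","s17.png")
cv2.imwrite("pics/t17c.png",cv2.resize(t[160:290,180:320],None,fx=5,fy=5,interpolation=cv2.INTER_CUBIC))
o=np.array([.5184,.1834]);th=.1893;A=np.array([[np.cos(th),-np.sin(th)],[np.sin(th),np.cos(th)]])
Q=np.array([[-94,95],[-94,-95],[94,-95],[94,95]])/1e3; B=np.array([[-110,120],[-110,-120],[110,-120],[110,120]])/1e3
c=cam("top")
print("top: plate corners",((proj(c,np.c_[Q@A.T+o,[.094]*4])-[180,160]+.5)*5).round(0).tolist(),"box",((proj(c,np.c_[B@A.T+o,[.07]*4])-[180,160]+.5)*5).round(0).tolist(),"holes",((proj(c,np.c_[H3@A.T+o,[.094]*3])-[180,160]+.5)*5).round(0).tolist())
c=cam("scene"); k=b[100:230,270:420]
im=cv2.resize(k,None,fx=5,fy=5,interpolation=cv2.INTER_CUBIC)
for P,z,col in((Q,.094,(0,255,0)),(Q,.090,(255,255,0)),(B,.07,(0,0,255))):
    p=((proj(c,np.c_[P@A.T+o,[z]*4])-[270,100]+.5)*5).astype(int); cv2.polylines(im,[p.reshape(-1,1,2)],True,col,1)
for z in(.07,.094):
    for q in ((proj(c,np.c_[H3@A.T+o,[z]*3])-[270,100]+.5)*5).astype(int): cv2.circle(im,tuple(map(int,q)),2,(255,0,255),-1)
cv2.imwrite("pics/s17c.png",im)
E
```

```text
clock: 19.77
ee_pos: [0.5192, 0.184, 0.0872]
orientation: [0.638, 0.77, 0.001, 0.0]
force: [-0.1, 0.1, -4.0]
grip_width: 0.128
t 19.77 pos [0.5192 0.184  0.0872] yaw 100.77 q [0.34 0.37 1.89 0.   0.89 0.15] F [-0.1  0.1 -4. ] M [-0.04 -0.12 -0.01] g 0.128
shift [-0.0035 -0.0086  0.0035] turn [ 0.0002 -0.0001 -0.0001]
top: plate corners [[173.0, 542.0], [534.0, 476.0], [474.0, 127.0], [119.0, 190.0]] box [[140.0, 582.0], [589.0, 499.0], [518.0, 98.0], [79.0, 176.0]] holes [[202.0, 513.0], [498.0, 459.0], [301.0, 180.0]]
```

View pics/s17c.png

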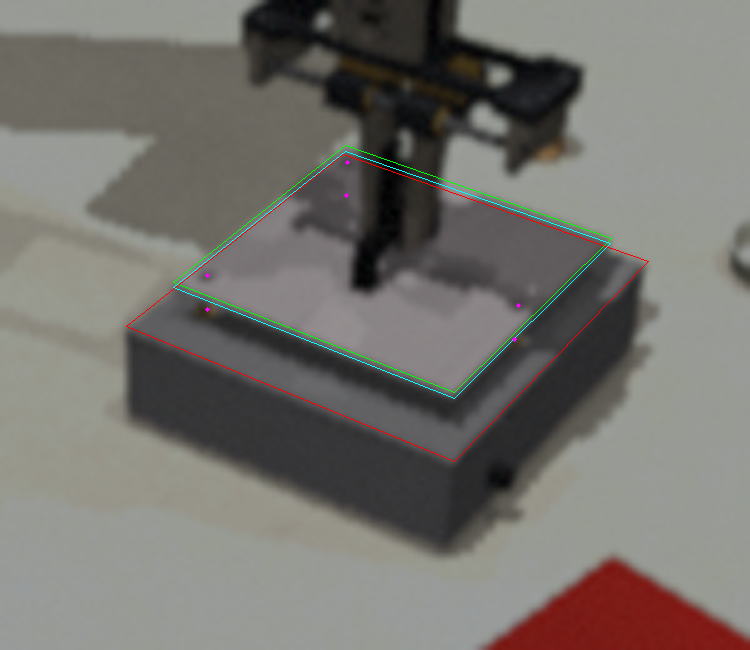

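View pics/t17c.png

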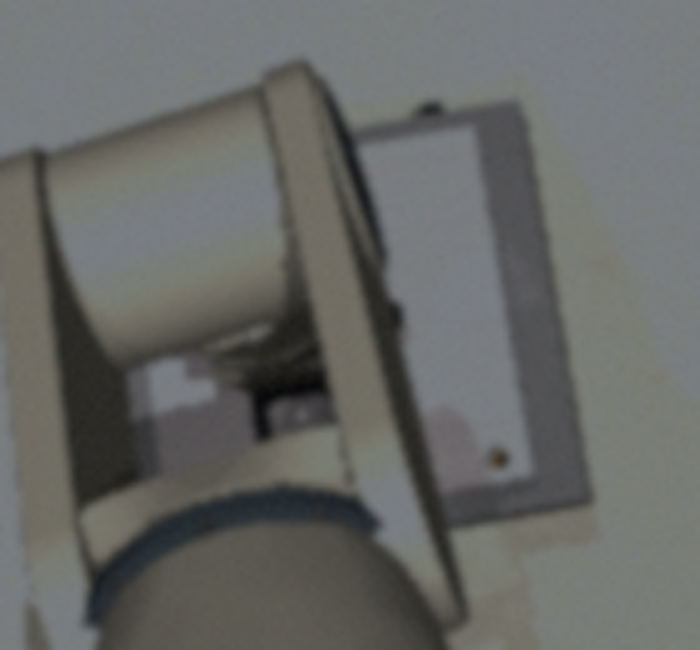

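```bash
python3 -m pendant '[[0,[0,0,0],[0,0,0]],[0,[0,0,0],[0,0,0]],[0,[0,0,0],[0,0,0]],[0,[0,0,0],[0,0,0]]]'
python3 - <<'E'
from h import *
need([.5184,.1834,.0867],100.8); print(abs(env.observe()["qvel"]).max())
a=cv2.imread("pics/top0.png",0);b=cv2.imread("pics/t17.png",0)
for n,(x0,y0,x1,y1) in dict(tin=(265,105,340,160),spool=(120,255,155,285),dish=(128,175,168,212),driver=(460,190,505,255)).items():
    print(n,cv2.phaseCorrelate(a[y0:y1,x0:x1].astype('float32'),b[y0:y1,x0:x1].astype('float32')))
E
```

```text
clock: 20.25
ee_pos: [0.5191, 0.184, 0.0872]
orientation: [0.638, 0.77, 0.001, 0.0]
force: [-0.3, 0.2, -2.4]
grip_width: 0.125
t 20.25 pos [0.5191 0.184  0.0872] yaw 100.77 q [0.34 0.37 1.89 0.   0.89 0.15] F [-0.3  0.2 -2.4] M [-0.03 -0.15 -0.06] g 0.125
shift [-0.0031 -0.0054  0.0031] turn [ 0.0002 -0.0001 -0.0001]
0.002056685727930398
tin ((0.5179719410223029, 0.028669372745785182), 1.0386926595899795)
spool ((0.16568517465870158, 0.104682607968547), 0.9296804860786155)
dish ((-0.10388784151101405, -0.026498734878753538), 0.8748791116476059)
driver ((0.5789140495082847, -0.03558572169509233), 0.9956819192862805)
```

```bash
python3 -c "
from workcell import env
print(env.close_job())"
```

```text
the job is handed in; nothing more can be done
None
```

The lamp is home and locked, and the arm is holding the cover plate still about 20 mm above the box, with its holes over the threads. I handed the job in at 20.3 s.

**Lamp:** I pushed it to a hard stop: it moved about 12.6 mm, then held against about 30 N. When I eased off, the gripper lifted it about 2 mm, so I pushed it home again. I kept about 25 N down on it while turning it clockwise until the fin stopped and slipped in the pads (0.44 N m). A wrist picture afterwards showed the fin in line with the box's y axis, with its top about 67 mm above the table.

**Cover:** My first grip closed above the handle bar, because the fingers really end about 20 mm short of the reported TCP. I caught this from the opening reading and the picture, went lower and gripped the bar properly (12 mm opening).

**Last checks:**
- **Gap:** the lift from the table gives 20.5 mm above the box top.
- **Level and still:** tilt is about 0.1° and joint speeds are near zero.
- **Alignment:** in the top camera, hole 1 and the visible plate edge are within about 0.5 mm of the target. The wrist camera put holes 0 and 2 within about 1 mm. The arm's own reading is about 1 mm off in x, so these disagree by about the calibration error. The arm hid holes 0 and 2 from the top camera.
- **Bystanders:** the tin, spool, dish and screwdriver are where they were. The picture comparison showed shifts of up to 0.6 pixel for the tin and screwdriver, which I took as noise.

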